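# Lock the busbar clamps and snap the cover on

## Robot

A 6-joint arm with a two-finger parallel gripper is mounted at the origin on the work surface. World frame = base frame: x ahead of the robot, y to its left, z up, the work surface at z = 0. Lengths are in mm, angles in rad, forces in N, time in s.
With the tool pointing down it reaches from about 275 to 975 mm from the base axis. Payload 8.4 kg.
Tool frame: the origin (TCP) lies midway between the tips of the shut fingers; the grasp point (between the pads) lies tcp_to_grasp behind it (tcp_to_grasp is the distance from the TCP to the grasp point, in mm); z points along the fingers, y is the line along which they close (so a half turn about z gives the same grasp; the last joint's range is limited). The gripper opens to 92 mm and grips with 3 to 60 N. Pads are 20 mm wide; open, the fingers measure 128 mm over their backs; the gripper's body (75 mm by 189 mm) begins 69 mm behind the grasp point.
Start: joints at [-1.226, 0.353, 1.633, -0, 1.155, -0.002], TCP at [212.43, -587.794, 214.583] pointing down, gripper open.
Joint ranges: [-2.63, 2.63], [-0.92, 2.1], [0.06, 2.66], [-1.3, 4.44], [0, 2.69], [-3.02, 3.02]. Speed limits (rad/s): [2.22, 2.22, 2.79, 3.14, 3.14, 3.14].

## Interface

Orientations are given as a unit quaternion [x, y, z, w].
In Python, from plant import state, read_camera, job_done, tcp_to_grasp gives the robot as it stands.
- The arm moves only by the tool jog_arm, never from a script. Its argument "plan" is a list of rows, each an object of numbers: "dx", "dy", "dz": the shift along the tool's x, y, z in cm; "wx", "wy", "wz": the turn, a rotation vector about the tool's x, y, z in degrees; "hand": the opening, from 0 (shut) to 1 (fully open). A call has 1 to 8 rows; each row is the pose to reach, as a shift and turn from the pose commanded when the call began, along the tool's axes at that moment; what a row does not reach only later rows make up. A row lasts 1/12 s, in which the tool goes at most 41.7 mm and 7.16 degrees, less where a joint would pass 70% of its speed; a pose out of reach is approached as far as the arm can. A call with a gripper value outside its range is refused whole. The fingers move at their own pace and stop on an object; "grip_force" is the grip in N (left out, the last holds). Time passes only in rows, so rows that repeat a pose let the fingers close. It gives the time, the measured TCP pose, the force, the opening and the grip force at its end, in the units of the state.
- state(): the state, without advancing time (a new reading comes with each control period).
- read_camera(name): name is "scene" or "top" or "wrist"; returns a dict with "frame" (420x560x3 uint8, red, green, blue), "z_map" (420x560 float32, mm along the optical axis (not along the pixel's ray), 0 where there is no reading), "fx", "fy", "cx", "cy" (pixels), "view" (4x4, takes a point from world to camera coordinates); the wrist camera has in their place "mount" (4x4, takes a point from camera to tool coordinates, whose origin is the TCP and whose axes are the flange's). Camera axes: x right, y down, z forward; pixel columns grow to the right and rows downward; lengths in mm; the calibration is good to about 2 mm. A picture is of the moment at which its call begins: read the wrist's pose just before it.
- job_done(): hands the job in; it is judged then, once.
The state is a dict: "time_s": time; "joint_pos": joint angles; "joint_vel": joint speeds; "tau": joint torques, N m; "tcp_pos": TCP position; "tcp_rot": TCP orientation; "ft_force": force on the tool from outside, world axes, zero at the start; "moment": the same for the moment, N m; "gripper_width": opening from 0.0 (shut) to 1.0 (fully open); "grasp_force": force on a finger pad.
Only numpy, scipy, OpenCV 4.12 (cv2) and the standard library are available. Lean on these libraries where they do the work, as an engineer would, in place of code of your own. Each camera call takes 0.05 s, during which the arm holds its last target. There are 200 camera calls.

## Task

Take the big T-handle square key from the driver stand and turn the locking screw of every clamp in the busbar box clockwise as far as its stop, then put the key back upright, fully down, in its free hole in the stand. Once all the screws are locked, fit the loose cover on the box and press its corners down until all four clips have snapped home and it sits flush. Leave the other drivers and the rest of the things on the bench where they are.

Things in the scene. Friction and masses are not known exactly. Their poses are not given: they have to be found in the camera images.
- box_centre (a point): (Sizes in mm.) Centre of the rim of the grey busbar box, 70 above the bench. The box is screwed down: open-topped, 200 (its x) x 130 (y) x 70 high outside, walls 6 thick, rim bevelled inwards by 4 over its top 8 mm. A copper bar lies along x. Each long side has two sprung clip tongues, at x = -70 and +70, that stick out 4 mm, noses 18 below the rim.
- key_grip (a point): Centre of the grip of the T-handle square key, the tallest T-handle in the stand. Rubber grip bar 96 (x) x 18 (y) x 22 high; steel shaft 13 dia straight down (z up) to a 10 square bit 22 long, sides parallel to x and y, its last 6 mm tapering to 6 square; tip 129 below this point. 220 g. Stands in one of the stand's holes, this point then 84 above the stand's top.
- cover_dome (a point): Centre of the raised dome (96 along x, 46 across y, 25 tall) of the loose clip-on cover, 40.5 above its lower edge. Plate 208 (x) x 144 (y), top face 28 above the lower edge, 25 deep skirt all round that slips over the outside of the box with about 1.5 mm play, either way round. About 250 g. Lies right way up on the bench. Home: this point 15.5 above box_centre, x axes parallel (either way).
- cover_corner1 (a point): Where to press the +x+y corner of the cover: on its plate's top face, +86, +56 mm from the middle. A clip is just beside it. With the cover laid on loosely this is about 12 mm above box_centre; pressed with roughly 6 to 15 N it snaps down, and is home 3 mm above box_centre, the plate bearing on the rim.
- cover_corner2 (a point): Where to press the -x+y corner of the cover: on its plate's top face, -86, +56 mm from the middle. A clip is just beside it. With the cover laid on loosely this is about 12 mm above box_centre; pressed with roughly 6 to 15 N it snaps down, and is home 3 mm above box_centre, the plate bearing on the rim.
- cover_corner3 (a point): Where to press the -x-y corner of the cover: on its plate's top face, -86, -56 mm from the middle. A clip is just beside it. With the cover laid on loosely this is about 12 mm above box_centre; pressed with roughly 6 to 15 N it snaps down, and is home 3 mm above box_centre, the plate bearing on the rim.
- cover_corner4 (a point): Where to press the +x-y corner of the cover: on its plate's top face, +86, -56 mm from the middle. A clip is just beside it. With the cover laid on loosely this is about 12 mm above box_centre; pressed with roughly 6 to 15 N it snaps down, and is home 3 mm above box_centre, the plate bearing on the rim.
- clamp1_screw (a point): Centre of the top face of the locking screw of busbar clamp 1, one of up to four pale blocks 38 (x) x 56 (y) x 46 in the box, 45 apart along its x. The screw lies in a round well 18 dia, 20 below the block's top, 39 below the box rim; square recess 11.6 wide, 15 deep. Axes of the block, z up; recess sides parallel to them at screw1 = 0. None if not fitted.
- screw1 (a joint): Turn of the locking screw of clamp 1, rad, clockwise seen from above: starts slack at 0 to 0.25, comes up against its stop at 1.4 (locked). Needs about 0.1 N m; stays where left; does not move up or down. None if the clamp is not fitted.
- clamp2_screw (a point): Centre of the top face of the locking screw of busbar clamp 2, one of up to four pale blocks 38 (x) x 56 (y) x 46 in the box, 45 apart along its x. The screw lies in a round well 18 dia, 20 below the block's top, 39 below the box rim; square recess 11.6 wide, 15 deep. Axes of the block, z up; recess sides parallel to them at screw2 = 0. None if not fitted.
- screw2 (a joint): Turn of the locking screw of clamp 2, rad, clockwise seen from above: starts slack at 0 to 0.25, comes up against its stop at 1.4 (locked). Needs about 0.1 N m; stays where left; does not move up or down. None if the clamp is not fitted.
- clamp3_screw (a point): Centre of the top face of the locking screw of busbar clamp 3, one of up to four pale blocks 38 (x) x 56 (y) x 46 in the box, 45 apart along its x. The screw lies in a round well 18 dia, 20 below the block's top, 39 below the box rim; square recess 11.6 wide, 15 deep. Axes of the block, z up; recess sides parallel to them at screw3 = 0. None if not fitted.
- screw3 (a joint): Turn of the locking screw of clamp 3, rad, clockwise seen from above: starts slack at 0 to 0.25, comes up against its stop at 1.4 (locked). Needs about 0.1 N m; stays where left; does not move up or down. None if the clamp is not fitted.
- clamp4_screw (a point): Centre of the top face of the locking screw of busbar clamp 4, one of up to four pale blocks 38 (x) x 56 (y) x 46 in the box, 45 apart along its x. The screw lies in a round well 18 dia, 20 below the block's top, 39 below the box rim; square recess 11.6 wide, 15 deep. Axes of the block, z up; recess sides parallel to them at screw4 = 0. None if not fitted.
- screw4 (a joint): Turn of the locking screw of clamp 4, rad, clockwise seen from above: starts slack at 0 to 0.25, comes up against its stop at 1.4 (locked). Needs about 0.1 N m; stays where left; does not move up or down. None if the clamp is not fitted.
- stand_middle (a point): Mouth of the middle hole in the top of the wooden driver stand, a fixed block 60 (x) x 240 (y) x 60 high with three holes 16 dia, 45 deep: this one and one 85 mm either way along its y. z up. Three drivers stand in them in any order; the key's own hole is the one free once it is out.
- water_bottle: Bystander: clear water bottle, 64 dia x 200, origin centre of its underside.
- screw_jar: Bystander: glass jar with a steel cap, 64 dia x 75, origin centre of its underside.
- tape_roll: Bystander: roll of black tape lying flat, 96 dia x 48, origin centre of its underside.
- wood_disc: Bystander: pale wooden disc, 110 dia x 20, origin centre of its underside.
- screwdriver: Bystander: ordinary screwdriver lying on the bench.
- offcut: Bystander: pale wood offcut 160 x 70 x 18, origin centre of its underside.
- key_short: Bystander: another driver in the stand, not the one for these screws: a shorter T-handle, its rubber grip 66 long and 109 mm above its tip; origin at its tip, on its axis.
- nut_driver: Bystander: another driver in the stand, not the one for these screws: straight nut driver with an upright round handle 30 dia and 70 tall, 122 tall in all; origin at its tip, on its axis.
Things that resemble listed ones, but are neither listed nor needed, are in the scene too. What is shaped like the part that bears clamp3_screw but brown is not meant. What is shaped like the part that bears key_grip but pink is not meant.

How it is judged:
By the outcome, as a careful person would: the job done as asked, in the order asked, and still so for the second after the job is handed in, with the robot touching nothing.
Of clamp1, clamp2, clamp3, clamp4 only 2 to 4 are there at a start; the rules pass over those that are not, and their reading is None.
At some moment in a run one of cover may be knocked a few centimetres aside while the robot is not near it.
It also fails if it takes over 210 s, if anything falls off the work surface, if the arm or the gripper's body presses on something with over 40 N, if the wrist force passes 120 N, or if a joint passes its speed limit or range.

## Working session

There is one attempt and no reset: what is moved stays moved. The work goes in short steps, Python scripts to look and compute and a tool call to move; the robot and the scene stay as the last step left them, time stands still between calls to the robot, and variables do not carry over. Pictures are saved under pics/ and viewed, at most 15 in all, crops included, and the job is handed in when it is done.

Besides the shell and the picture viewer there is one more tool, called as name(argument=value, ...), one argument or row to a line, values as JSON. jog_arm: Moves the arm, as the interface text tells. Its arguments: {"type":"object","properties":{"plan":{"type":"array"},"grip_force":{"type":"number"}},"required":["plan"]}

```bash
ls; mkdir -p pics
cat > h.py <<'E'
import numpy as np,cv2
from scipy.spatial.transform import Rotation as R
from plant import state,read_camera,job_done,tcp_to_grasp
def T():
    s=state();M=np.eye(4);M[:3,:3]=R.from_quat(s['tcp_rot']).as_matrix();M[:3,3]=s['tcp_pos'];return M
def cam(n):
    if n=='wrist':
        t=T();c=read_camera(n);c['c2w']=t@np.array(c['mount'])
    else:
        c=read_camera(n);c['c2w']=np.linalg.inv(np.array(c['view']))
    return c
def save(c,f,box=None,sc=1):
    im=c['frame'][:,:,::-1]
    if box: x0,y0,x1,y1=box;im=im[y0:y1,x0:x1]
    cv2.imwrite('pics/'+f,cv2.resize(im,None,fx=sc,fy=sc,interpolation=cv2.INTER_CUBIC))
def onplane(c,u,v,z):
    d=c['c2w'][:3,:3]@np.array([(u-c['cx'])/c['fx'],(v-c['cy'])/c['fy'],1]);o=c['c2w'][:3,3]
    return o+d*(z-o[2])/d[2]
def pt(c,u,v):
    z=c['z_map'][int(v),int(u)]
    return (c['c2w']@np.array([(u-c['cx'])/c['fx']*z,(v-c['cy'])/c['fy']*z,z,1]))[:3]
def cloud(c):
    v,u=np.mgrid[:420,:560];z=c['z_map']
    p=np.stack([(u-c['cx'])/c['fx']*z,(v-c['cy'])/c['fy']*z,z,np.ones_like(z)],-1)@c['c2w'].T
    p=p[...,:3];p[z<=0]=np.nan;return p
E
python3 - <<'E'
from h import *
print(tcp_to_grasp,state())
for n in('scene','top'):
    c=cam(n);save(c,n+'0.png',sc=1.4);print(c['c2w'][:3,3],c['fx'])
E
```

```text
pics
18.700000000000003 {'time_s': 0.0, 'joint_pos': array([-1.22637664e+00,  3.53643135e-01,  1.63412068e+00,  2.32512165e-05,
        1.15519680e+00, -2.40351671e-03]), 'joint_vel': array([ 0.00100708,  0.00047685, -0.00011248, -0.0001388 ,  0.00066077,
        0.00215363]), 'tau': array([ 1.82071024e-03, -5.93833494e+01, -3.34221232e+01,  6.96431659e-02,
        2.30829616e-02, -1.17233317e-04]), 'tcp_pos': array([ 212.28474478, -587.32312636,  213.87258065]), 'tcp_rot': array([ 9.85002431e-01,  1.72539108e-01, -1.05919939e-04, -6.75817063e-04]), 'ft_force': array([0.21909955, 0.38302275, 0.03336552]), 'moment': array([-0.0606058 , -0.00418812,  0.00670287]), 'grasp_force': 0.0, 'gripper_width': 0.9981221828545027}
[1215.21246927 -574.89629727  669.76946238] 386.46081422635194
[ 375.12579909  -59.62156676 1061.81137082] 386.14065345666285
```

View pics/scene0.png

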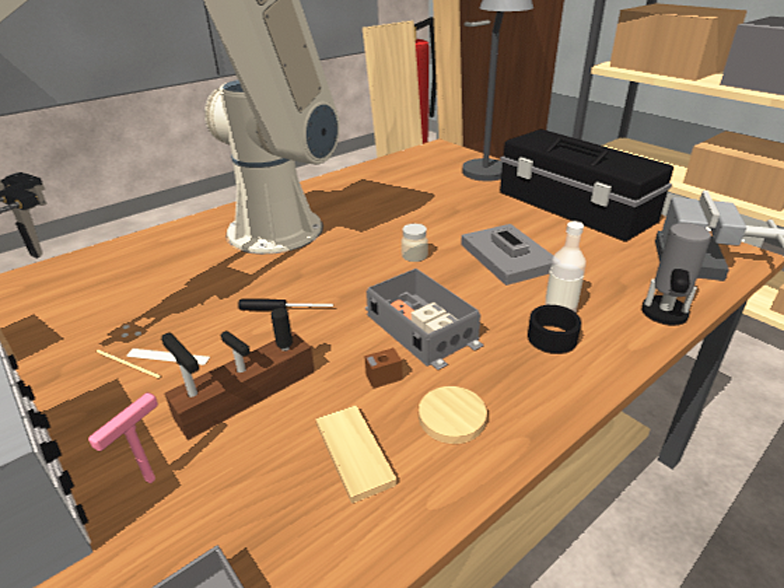

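View pics/top0.png

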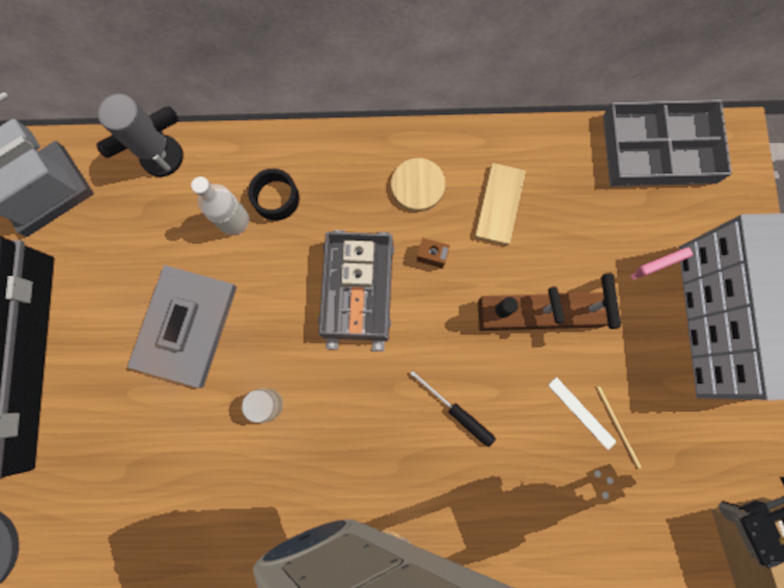

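The top picture (1.4x) shows these candidates for the key:
- the tall black T in the end hole of the stand, at (610,300), which is my choice
- the shorter T at (556,305)
- the nut driver at (507,307)
- the pink T on the bench at (662,262), a decoy

The box is at (357,287) with two pale clamps at (358,251) and (357,273). The brown block at (433,253) is a decoy. The cover is at (182,326).

Run:
```python
from h import *
def rect(q):
    r=cv2.minAreaRect(q[:,:2].astype(np.float32));return np.round(r[0],1),np.round(r[1],1),round(r[2],1)
c=cam('top');p=cloud(c);np.save('ptop.npy',p)
def reg(u0,v0,u1,v1,z0,z1):
    m=np.zeros(p.shape[:2],bool);s=1.4
    m[int(v0/s):int(v1/s),int(u0/s):int(u1/s)]=1
    with np.errstate(invalid='ignore'): m&=(p[...,2]>z0)&(p[...,2]<z1)
    return p[m]
for n,a in dict(keytall=(590,260,635,340,125,200),keyshort=(540,270,585,340,105,150),nut=(490,280,530,340,100,200),stand=(470,280,635,340,52,66),boxrim=(310,225,400,350,62,74),cover=(120,260,245,395,20,33),dome=(120,260,245,395,34,50),cl=(335,235,385,290,40,58)).items():
    q=reg(*a);print(n,len(q),rect(q),np.round(np.median(q[:,2]),1),np.round(np.percentile(q[:,2],[5,95]),1))
s=cam('scene');save(s,'crop1.png',(100,220,240,320),4)
P=cloud(s);ps=P[220:320,60:240].reshape(-1,3);ps=ps[(ps[:,2]>132)&(ps[:,2]<160)]
print(len(ps),rect(ps),np.percentile(ps[:,2],[5,50,95]))
```

```text
keytall 383 (array([ 518.3, -432.2]), array([94.1, 18.7]), 3.3) 153.8 [140.7 157.1]
keyshort 197 (array([ 518. , -347.2]), array([65.4, 18. ]), 6.9) 122.9 [114.7 126.1]
nut 152 (array([ 516.5, -262.8]), array([29.3, 27.2]), 87.3) 135.4 [108.6 139.4]
stand 1600 (array([ 518.2, -342.6]), array([ 60.4, 229.7]), 0.6) 60.1 [56.8 63.1]
boxrim 528 (array([574.6,   7.8]), array([129.6, 199.8]), 86.4) 67.6 [62.6 71.8]
cover 3413 (array([508.1, 350.6]), array([147.8, 208. ]), 73.3) 27.6 [24.3 30.7]
dome 138 (array([482.6, 352.4]), array([ 58.1, 150.6]), 83.1) 46.6 [35.7 49.8]
cl 624 (array([624.1,   6. ]), array([96.5, 92.5]), 86.0) 50.8 [43.2 54.3]
895 (array([ 524.2, -425.7]), array([ 98.6, 345.7]), 14.5) [133.67885367 139.88237795 155.44243439]
```

View pics/crop1.png

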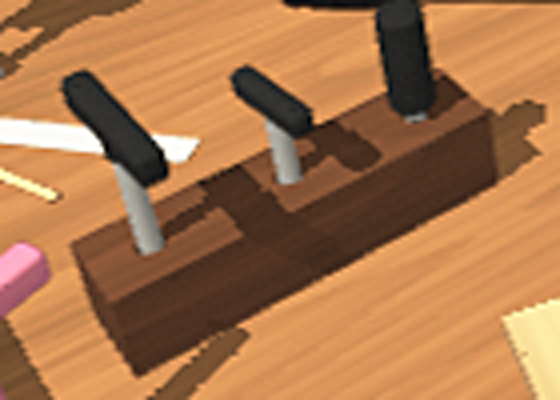

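The crop confirms it: the front-left T, at crop (115,125), is clearly the tallest. Its grip top is at z≈155 against about 126 for the other T. The shaft enters the end hole at about (518,-432).

```bash
cat >> h.py <<'E'
def down(a):  # tool z down, tool x at world angle a deg
    return R.from_euler('z',a,degrees=True)*R.from_quat([1,0,0,0])
def go(x,y,z,a):
    t=T();r=R.from_matrix(t[:3,:3])
    d=r.inv().apply(np.array([x,y,z])-t[:3,3])/10;w=(r.inv()*down(a)).as_rotvec(degrees=True)
    print('go d',np.round(d,2),'w',np.round(w,2),'tcp',np.round(t[:3,3],1),'a',round(np.degrees(np.arctan2(t[1,0],t[0,0])),2))
E
python3 - <<'E'
from h import *
go(518,-432,290,180)
c=cam('wrist');print(np.round(c['mount'],3),c['fx'],c['cx'],c['cy'])
E
```

```text
go d [34.03 -4.24 -7.58] w [-1.0000e-02 -7.0000e-02 -1.6013e+02] tcp [ 212.3 -587.5  214.2] a 19.87
[[-0.00000e+00 -9.71000e-01 -2.40000e-01  6.79340e+01]
 [ 1.00000e+00 -0.00000e+00 -1.00000e-03  2.10000e-02]
 [ 1.00000e-03 -2.40000e-01  9.71000e-01 -1.70146e+02]
 [ 0.00000e+00  0.00000e+00  0.00000e+00  1.00000e+00]] 292.68649863194577 277.79838039561287 208.59528248781743
```

jog_arm(
  plan=[
    {"dx": 17,"dy": -2,"dz": -7.6,"wz": -55,"hand": 1},
    {"dx": 17,"dy": -2,"dz": -7.6,"wz": -55},
    {"dx": 17,"dy": -2,"dz": -7.6,"wz": -55},
    {"dx": 17,"dy": -2,"dz": -7.6,"wz": -55},
    {"dx": 17,"dy": -2,"dz": -7.6,"wz": -55},
    {"dx": 17,"dy": -2,"dz": -7.6,"wz": -55},
    {"dx": 17,"dy": -2,"dz": -7.6,"wz": -55},
    {"dx": 17,"dy": -2,"dz": -7.6,"wz": -55},
  ],
)

```text
validation failed for argument at $.pl...
```

```bash
python3 -c "
from h import *
go(518,-432,290,180);print(np.degrees(state()['joint_pos']))"
```

```text
go d [34.03 -4.25 -7.58] w [-1.0000e-02 -6.0000e-02 -1.6013e+02] tcp [ 212.3 -587.6  214.2] a 19.87
[-7.02696196e+01  2.02456525e+01  9.36069166e+01  2.79966537e-04
  6.61878506e+01 -1.36824759e-01]
```

jog_arm(
  plan=[
    {"dx": 17,"dy": -2,"dz": -7.6,"wx": 0,"wy": 0,"wz": -55,"hand": 1},
    {"dx": 17,"dy": -2,"dz": -7.6,"wx": 0,"wy": 0,"wz": -55,"hand": 1},
    {"dx": 17,"dy": -2,"dz": -7.6,"wx": 0,"wy": 0,"wz": -55,"hand": 1},
    {"dx": 17,"dy": -2,"dz": -7.6,"wx": 0,"wy": 0,"wz": -55,"hand": 1},
    {"dx": 17,"dy": -2,"dz": -7.6,"wx": 0,"wy": 0,"wz": -55,"hand": 1},
    {"dx": 17,"dy": -2,"dz": -7.6,"wx": 0,"wy": 0,"wz": -55,"hand": 1},
    {"dx": 17,"dy": -2,"dz": -7.6,"wx": 0,"wy": 0,"wz": -55,"hand": 1},
    {"dx": 17,"dy": -2,"dz": -7.6,"wx": 0,"wy": 0,"wz": -55,"hand": 1},
  ],
)

```text
time_s: 0.92
tcp_pos: [366.2, -510.8, 290.7]
tcp_rot: [0.792, 0.611, -0.0, 0.0]
ft_force: [-0.2, 0.1, -0.7]
gripper_width: 1.0
grasp_force: 0.0
```

```bash
python3 -c "
from h import *
go(518,-432,290,180);print(np.degrees(state()['joint_pos']))"
```

```text
go d [11.46 12.69  0.07] w [-0.0000e+00  1.0000e-02 -1.0467e+02] tcp [ 366.2 -510.8  290.7] a 75.33
[-5.44973021e+01  1.71005420e+01  8.82008790e+01 -4.09254017e-03
  7.46897825e+01 -3.98270449e+01]
```

jog_arm(
  plan=[
    {"dx": 11.5,"dy": 12.7,"dz": 0,"wx": 0,"wy": 0,"wz": -55,"hand": 1},
    {"dx": 11.5,"dy": 12.7,"dz": 0,"wx": 0,"wy": 0,"wz": -55,"hand": 1},
    {"dx": 11.5,"dy": 12.7,"dz": 0,"wx": 0,"wy": 0,"wz": -55,"hand": 1},
    {"dx": 11.5,"dy": 12.7,"dz": 0,"wx": 0,"wy": 0,"wz": -55,"hand": 1},
    {"dx": 11.5,"dy": 12.7,"dz": 0,"wx": 0,"wy": 0,"wz": -55,"hand": 1},
    {"dx": 11.5,"dy": 12.7,"dz": 0,"wx": 0,"wy": 0,"wz": -55,"hand": 1},
    {"dx": 11.5,"dy": 12.7,"dz": 0,"wx": 0,"wy": 0,"wz": -55,"hand": 1},
    {"dx": 11.5,"dy": 12.7,"dz": 0,"wx": 0,"wy": 0,"wz": -55,"hand": 1},
  ],
)

```text
time_s: 1.58
tcp_pos: [518.5, -432.8, 290.2]
tcp_rot: [0.42, 0.907, 0.0, -0.0]
ft_force: [-0.0, -0.1, -0.6]
gripper_width: 1.001
grasp_force: 0.0
```

jog_arm(
  plan=[
    {"dx": 0,"dy": 0,"dz": 0,"wx": 0,"wy": 0,"wz": -50,"hand": 1},
    {"dx": 0,"dy": 0,"dz": 0,"wx": 0,"wy": 0,"wz": -50,"hand": 1},
    {"dx": 0,"dy": 0,"dz": 0,"wx": 0,"wy": 0,"wz": -50,"hand": 1},
    {"dx": 0,"dy": 0,"dz": 0,"wx": 0,"wy": 0,"wz": -50,"hand": 1},
    {"dx": 0,"dy": 0,"dz": 0,"wx": 0,"wy": 0,"wz": -50,"hand": 1},
    {"dx": 0,"dy": 0,"dz": 0,"wx": 0,"wy": 0,"wz": -50,"hand": 1},
    {"dx": 0,"dy": 0,"dz": 0,"wx": 0,"wy": 0,"wz": -50,"hand": 1},
    {"dx": 0,"dy": 0,"dz": 0,"wx": 0,"wy": 0,"wz": -50,"hand": 1},
  ],
)

```text
time_s: 2.25
tcp_pos: [518.1, -433.3, 290.4]
tcp_rot: [-0.002, 1.0, 0.0, -0.0]
ft_force: [0.1, -0.2, 0.0]
gripper_width: 1.003
grasp_force: 0.0
```

```bash
cat >> h.py <<'E'
def dark(c,z0,z1,cx,cy,rad,vmax=70):
    """points of dark pixels in a height band near (cx,cy)"""
    p=cloud(c);v=c['frame'].max(-1)
    with np.errstate(invalid='ignore'):
        m=(v<vmax)&(p[...,2]>z0)&(p[...,2]<z1)&(np.hypot(p[...,0]-cx,p[...,1]-cy)<rad)
    return m,p
E
python3 - <<'E'
from h import *
c=cam('wrist');save(c,'w1.png')
m,p=dark(c,138,170,518,-432,60)
n,l,st,ce=cv2.connectedComponentsWithStats(m.astype(np.uint8));i=1+st[1:,4].argmax()
cs,_=cv2.findContours((l==i).astype(np.uint8),0,2)
q=np.array([onplane(c,u,v,155)[:2] for u,v in cs[0][:,0]],np.float32)
print(st[i],cv2.minAreaRect(q),np.percentile(p[l==i][:,2],[10,50,90]))
go(518,-432,290,180);print(np.degrees(state()['joint_pos']))
E
```

```text
[284 180   3  14  22] ((503.0887756347656, -425.1271667480469), (13.887701988220215, 2.1127870082855225), 0.46188342571258545) [152.7784075  153.64085863 154.41291287]
go d [0.01 0.13 0.04] w [ 0.01 -0.01 -0.25] tcp [ 518.1 -433.3  290.4] a 179.75
[-4.00331685e+01  2.15421645e+01  8.19974914e+01  1.67276569e-04
  7.64766866e+01 -1.29784665e+02]
```

View pics/w1.png

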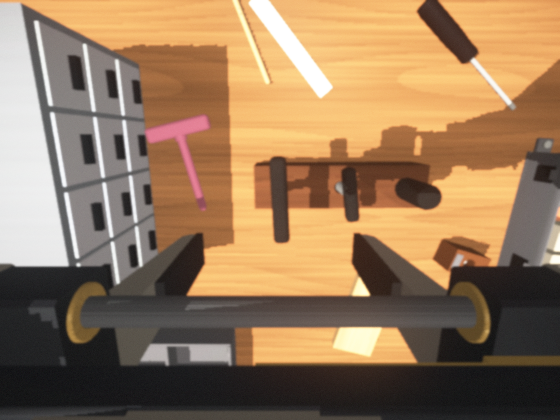

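The wrist view shows the tall T bar at (280,200) between the open fingers, with the short T at (350,195) and the nut driver at (418,193). I'll refine the pose from depth only.

```bash
cat >> h.py <<'E'
def bar(c,cx,cy,z0,z1,ztop,rad=60):
    m,p=dark(c,z0,z1,cx,cy,rad,256)
    n,l,st,ce=cv2.connectedComponentsWithStats(m.astype(np.uint8));i=1+st[1:,4].argmax()
    cs,_=cv2.findContours((l==i).astype(np.uint8),0,2)
    q=np.array([onplane(c,u,v,ztop)[:2] for u,v in max(cs,key=len)[:,0]],np.float32)
    print(st[i],cv2.minAreaRect(q),np.percentile(p[l==i][:,2],[10,50,90]))
E
python3 - <<'E'
from h import *
c=cam('wrist');bar(c,518,-432,146,170,155)
p=cloud(c)
for n,(u0,v0,u1,v1) in dict(stand=(250,160,430,212)).items():
    q=p[v0:v1,u0:u1].reshape(-1,3);q=q[(q[:,2]>55)&(q[:,2]<65)];print(cv2.minAreaRect(q[:,:2].astype(np.float32)),np.median(q[:,2]))
E
```

```text
[ 269  156   21   87 1404] ((518.4903564453125, -431.2846374511719), (94.1819839477539, 17.673282623291016), 3.124581813812256) [151.99483161 154.41870627 155.59386029]
((519.2492065429688, -346.1200256347656), (60.32448959350586, 240.19068908691406), 0.4423191547393799) 60.09596515906048
```

jog_arm(
  plan=[
    {"dx": 0,"dy": 0.15,"dz": 4,"wx": 0,"wy": 0,"wz": -3.3,"hand": 1},
    {"dx": 0,"dy": 0.15,"dz": 8,"wx": 0,"wy": 0,"wz": -3.3,"hand": 1},
    {"dx": 0,"dy": 0.15,"dz": 12,"wx": 0,"wy": 0,"wz": -3.3,"hand": 1},
    {"dx": 0,"dy": 0.15,"dz": 14,"wx": 0,"wy": 0,"wz": -3.3,"hand": 1},
    {"dx": 0,"dy": 0.15,"dz": 15.5,"wx": 0,"wy": 0,"wz": -3.3,"hand": 1},
    {"dx": 0,"dy": 0.15,"dz": 16.5,"wx": 0,"wy": 0,"wz": -3.3,"hand": 1},
    {"dx": 0,"dy": 0.15,"dz": 16.5,"wx": 0,"wy": 0,"wz": -3.3,"hand": 1},
  ],
)

```text
time_s: 2.93
tcp_pos: [517.1, -431.0, 123.3]
tcp_rot: [-0.026, 1.0, 0.001, -0.001]
ft_force: [-0.6, 0.1, -0.3]
gripper_width: 1.001
grasp_force: 0.0
```

jog_arm(
  plan=[
    {"dx": 0,"dy": 0,"dz": 0,"wx": 0,"wy": 0,"wz": 0,"hand": 0.1},
    {"dx": 0,"dy": 0,"dz": 0,"wx": 0,"wy": 0,"wz": 0,"hand": 0.1},
    {"dx": 0,"dy": 0,"dz": 0,"wx": 0,"wy": 0,"wz": 0,"hand": 0.1},
    {"dx": 0,"dy": 0,"dz": 0,"wx": 0,"wy": 0,"wz": 0,"hand": 0},
    {"dx": 0,"dy": 0,"dz": 0,"wx": 0,"wy": 0,"wz": 0,"hand": 0},
    {"dx": 0,"dy": 0,"dz": 0,"wx": 0,"wy": 0,"wz": 0,"hand": 0},
    {"dx": 0,"dy": 0,"dz": 0,"wx": 0,"wy": 0,"wz": 0,"hand": 0},
    {"dx": 0,"dy": 0,"dz": 0,"wx": 0,"wy": 0,"wz": 0,"hand": 0},
  ],
  grip_force=45,
)

```text
time_s: 3.6
tcp_pos: [518.1, -431.9, 125.7]
tcp_rot: [-0.028, 1.0, -0.0, 0.0]
ft_force: [-0.2, 0.2, -0.4]
gripper_width: 0.445
grasp_force: 0.0
```

jog_arm(
  plan=[
    {"dx": 0,"dy": 0,"dz": 0,"wx": 0,"wy": 0,"wz": 0,"hand": 0},
    {"dx": 0,"dy": 0,"dz": 0,"wx": 0,"wy": 0,"wz": 0,"hand": 0},
    {"dx": 0,"dy": 0,"dz": 0,"wx": 0,"wy": 0,"wz": 0,"hand": 0},
    {"dx": 0,"dy": 0,"dz": 0,"wx": 0,"wy": 0,"wz": 0,"hand": 0},
    {"dx": 0,"dy": 0,"dz": 0,"wx": 0,"wy": 0,"wz": 0,"hand": 0},
    {"dx": 0,"dy": 0,"dz": 0,"wx": 0,"wy": 0,"wz": 0,"hand": 0},
    {"dx": 0,"dy": 0,"dz": 0,"wx": 0,"wy": 0,"wz": 0,"hand": 0},
  ],
)

```text
time_s: 4.18
tcp_pos: [518.1, -431.8, 125.5]
tcp_rot: [-0.028, 1.0, 0.0, -0.0]
ft_force: [-0.2, 0.6, 0.4]
gripper_width: 0.194
grasp_force: 45.0
```

jog_arm(
  plan=[
    {"dx": 0,"dy": 0,"dz": -1,"wx": 0,"wy": 0,"wz": 0,"hand": 0},
    {"dx": 0,"dy": 0,"dz": -3,"wx": 0,"wy": 0,"wz": 0,"hand": 0},
    {"dx": 0,"dy": 0,"dz": -6,"wx": 0,"wy": 0,"wz": 0,"hand": 0},
    {"dx": 0,"dy": 0,"dz": -9,"wx": 0,"wy": 0,"wz": 0,"hand": 0},
    {"dx": 0,"dy": 0,"dz": -12,"wx": 0,"wy": 0,"wz": 0,"hand": 0},
    {"dx": 0,"dy": 0,"dz": -14,"wx": 0,"wy": 0,"wz": 0,"hand": 0},
    {"dx": 0,"dy": 0,"dz": -14,"wx": 0,"wy": 0,"wz": 0,"hand": 0},
  ],
)

```text
time_s: 4.77
tcp_pos: [519.9, -433.3, 271.5]
tcp_rot: [-0.028, 1.0, -0.003, 0.003]
ft_force: [1.3, -1.3, -1.9]
gripper_width: 0.19
grasp_force: 45.0
```

Run:
```python
from h import *
s=state();print(s['gripper_width']*92,s['grasp_force'],s['ft_force'],T()[:3,3])
# clamps from the first top cloud
c=cam('top');p=cloud(c);f=cv2.cvtColor(c['frame'],cv2.COLOR_RGB2HSV)
u0,v0,u1,v1=225,160,285,255
S=f[v0:v1,u0:u1];m=((S[...,1]<70)&(S[...,2]>150)).astype(np.uint8)
n,l,st,ce=cv2.connectedComponentsWithStats(m)
for i in range(1,n):
  if st[i,4]>60:
    cs,_=cv2.findContours((l==i).astype(np.uint8),0,2)
    q=np.array([onplane(c,a+u0,b+v0,51)[:2] for a,b in cs[0][:,0]],np.float32);print(st[i],cv2.minAreaRect(q),np.nanmedian(p[v0:v1,u0:u1][l==i][:,2]))
save(c,'t2.png',(220,155,290,255),6)
```

```text
17.45136182600001 44.999130964279175 [ 1.28214157 -1.27371014 -1.93034961] [ 519.86768373 -433.31665832  271.49533353]
[ 20  12  22  15 277] ((640.5398559570312, 5.26319694519043), (57.041404724121094, 38.94807052612305), 88.69419860839844) 50.76933995192064
[ 19  28  23  15 293] ((596.4005126953125, 7.168552398681641), (59.27180480957031, 38.379676818847656), 88.76081848144531) 50.48299652327671
```

View pics/t2.png

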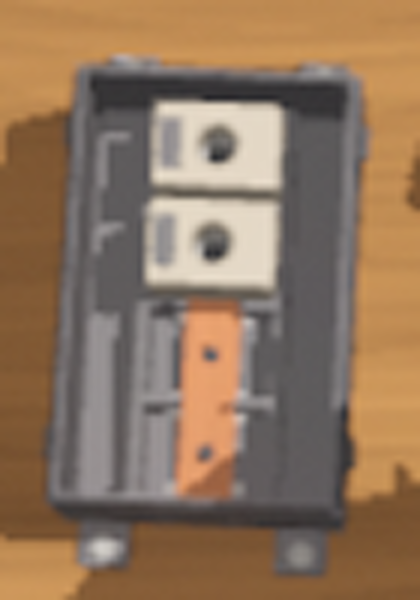

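The crop shows pale blocks with wells at (218,146) and (212,242), which are full-image (256.3,179.3) and (255.3,195.3). The other two clamp places are empty. Key is gripped at 17.5 mm opening and lifted; carrying it to the box.

jog_arm(
  plan=[
    {"dx": -0.6,"dy": 2,"dz": -1.0,"wx": 0,"wy": 0,"wz": 1,"hand": 0},
    {"dx": -1.8,"dy": 6,"dz": -1.3,"wx": 0,"wy": 0,"wz": 2,"hand": 0},
    {"dx": -3,"dy": 10,"dz": -1.3,"wx": 0,"wy": 0,"wz": 3,"hand": 0},
    {"dx": -4.2,"dy": 14,"dz": -1.3,"wx": 0,"wy": 0,"wz": 4,"hand": 0},
    {"dx": -5.4,"dy": 18,"dz": -1.3,"wx": 0,"wy": 0,"wz": 5,"hand": 0},
    {"dx": -6.6,"dy": 22,"dz": -1.3,"wx": 0,"wy": 0,"wz": 6,"hand": 0},
    {"dx": -7.6,"dy": 25,"dz": -1.3,"wx": 0,"wy": 0,"wz": 6,"hand": 0},
    {"dx": -7.6,"dy": 25,"dz": -1.3,"wx": 0,"wy": 0,"wz": 6,"hand": 0},
  ],
)

```text
time_s: 5.48
tcp_pos: [580.3, -172.3, 276.6]
tcp_rot: [0.023, 1.0, 0.002, -0.001]
ft_force: [0.4, -0.2, -2.0]
gripper_width: 0.19
grasp_force: 45.0
```

Run:
```python
from h import *
s=state();print(s['gripper_width']*92,np.degrees(s['joint_pos']))
go(618,-45,285,177)
```

```text
17.477238433760927 [ -16.76072956   15.61975303   91.96815526    0.14520018   72.59517273
 -104.18299082]
go d [-3.18 12.89 -0.81] w [ 0.18 -0.14  0.38] tcp [ 580.3 -172.3  276.6] a 177.38
```

jog_arm(
  plan=[
    {"dx": -0.8,"dy": 3,"dz": -0.5,"wx": 0,"wy": 0,"wz": 0,"hand": 0},
    {"dx": -1.6,"dy": 6,"dz": -0.5,"wx": 0,"wy": 0,"wz": 0,"hand": 0},
    {"dx": -2.4,"dy": 9,"dz": -0.5,"wx": 0,"wy": 0,"wz": 0,"hand": 0},
    {"dx": -2.9,"dy": 11.5,"dz": -0.5,"wx": 0,"wy": 0,"wz": 0,"hand": 0},
    {"dx": -3.1,"dy": 12.9,"dz": -0.5,"wx": 0,"wy": 0,"wz": 0,"hand": 0},
    {"dx": -3.1,"dy": 12.9,"dz": -0.5,"wx": 0,"wy": 0,"wz": 0,"hand": 0},
    {"dx": -3.1,"dy": 12.9,"dz": -0.5,"wx": 0,"wy": 0,"wz": 0,"hand": 0},
    {"dx": -3.1,"dy": 12.9,"dz": -0.5,"wx": 0,"wy": 0,"wz": 0,"hand": 0},
  ],
)

```text
time_s: 6.15
tcp_pos: [616.9, -51.8, 282.9]
tcp_rot: [0.025, 1.0, -0.0, -0.001]
ft_force: [0.2, 0.8, -2.3]
gripper_width: 0.193
grasp_force: 45.0
```

Run:
```python
from h import *
s=state();print(s['tcp_pos'],s['tcp_rot'])
c=cam('wrist');save(c,'w2.png',sc=1.4)
```

```text
[616.9464185  -51.8426447  282.91823666] [ 2.48129092e-02  9.99691882e-01 -3.21884949e-04 -5.96663973e-04]
```

View pics/w2.png

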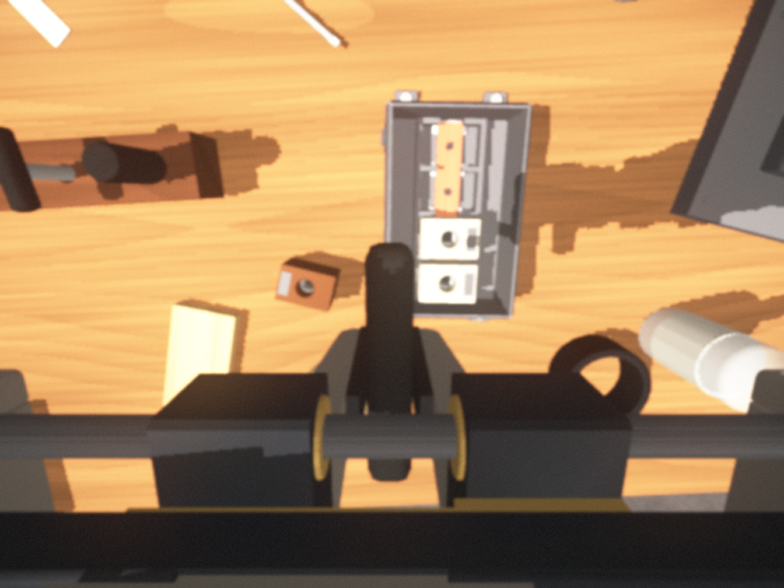

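The wrist picture (1.4x) shows the two pale clamps with wells at (449,238) and (447,283), the held key grip at (390,300), and the box rim. I'll measure the blocks, wells and box from it.

```bash
cat > meas.py <<'E'
from h import *
def clamps(c,box=(270,140,370,230)):
    p=cloud(c);f=cv2.cvtColor(c['frame'],cv2.COLOR_RGB2HSV);u0,v0,u1,v1=box
    S=f[v0:v1,u0:u1];m=((S[...,1]<90)&(S[...,2]>170)).astype(np.uint8)
    n,l,st,ce=cv2.connectedComponentsWithStats(m)
    for i in range(1,n):
        if st[i,4]<200: continue
        cs,h=cv2.findContours((l==i).astype(np.uint8),cv2.RETR_CCOMP,cv2.CHAIN_APPROX_NONE)
        zt=np.nanmedian(p[v0:v1,u0:u1][l==i][:,2])
        for k in cs:
            if len(k)<12: continue
            q=np.array([onplane(c,a+u0,b+v0,51)[:2] for a,b in k[:,0]],np.float32)
            r=cv2.minAreaRect(q);print(len(k),np.round(r[0],1),np.round(r[1],1),round(r[2],2),'zt',round(float(zt),1))
if __name__=='__main__':
    c=cam('wrist');clamps(c)
    p=cloud(c);q=p[60:240,265:385].reshape(-1,3);q=q[(q[:,2]>64)&(q[:,2]<75)];print('rim',cv2.minAreaRect(q[:,:2].astype(np.float32)),np.percentile(q[:,2],[50,90]))
    t=cam('top');clamps(t,(225,160,285,255))
    p=cloud(t);q=p[155:255,225:288].reshape(-1,3);q=q[(q[:,2]>64)&(q[:,2]<75)];print('rim',cv2.minAreaRect(q[:,:2].astype(np.float32)))
    go(640,5.3,240,177)
E
python3 meas.py
```

```text
237 [588.6   8.4] [61.5 60.8] 87.09 zt 50.3
24 [602.2  30. ] [10.9 12.3] 43.61 zt 50.3
25 [597.5   6.1] [11.  12.4] 88.84 zt 50.3
235 [667.7  38.9] [ 58.3 122.9] 32.79 zt 69.3
135 [642.7   5.2] [62.2 41.8] 87.08 zt 50.8
33 [643.4   3.7] [17.2 10.6] 6.07 zt 50.8
rim ((575.8510131835938, 9.821819305419922), (128.9536590576172, 198.38543701171875), 86.21290588378906) [68.87148269 70.65171498]
166 [635.6   8.6] [165.3  68.1] 84.74 zt 736.1
210 [505.5   9.9] [157.4 132.9] 88.87 zt 761.3
rim ((671.5029907226562, 13.090011596679688), (101.60782623291016, 7.416578769683838), 87.63105773925781)
go d [-1.99  5.84  4.34] w [-0.02 -0.02  0.09] tcp [617.2 -52.  283.5] a 177.09
```

jog_arm(
  plan=[
    {"dx": -1,"dy": 3,"dz": 0,"wx": 0,"wy": 0,"wz": 3,"hand": 0},
    {"dx": -2.2,"dy": 5.8,"dz": 1,"wx": 0,"wy": 0,"wz": 7,"hand": 0},
    {"dx": -2.2,"dy": 5.8,"dz": 4,"wx": 0,"wy": 0,"wz": 7,"hand": 0},
    {"dx": -2.2,"dy": 5.8,"dz": 8,"wx": 0,"wy": 0,"wz": 7,"hand": 0},
    {"dx": -2.2,"dy": 5.8,"dz": 10.5,"wx": 0,"wy": 0,"wz": 7,"hand": 0},
    {"dx": -2.2,"dy": 5.8,"dz": 11,"wx": 0,"wy": 0,"wz": 7,"hand": 0},
    {"dx": -2.2,"dy": 5.8,"dz": 11,"wx": 0,"wy": 0,"wz": 7,"hand": 0},
    {"dx": -2.2,"dy": 5.8,"dz": 11,"wx": 0,"wy": 0,"wz": 7,"hand": 0},
  ],
)

```text
time_s: 6.97
tcp_pos: [643.2, 5.5, 174.9]
tcp_rot: [0.086, 0.996, 0.0, 0.001]
ft_force: [0.5, -0.1, -2.0]
gripper_width: 0.194
grasp_force: 45.0
```

Run:
```python
from h import *
go(642,5,170,170)
c=cam('scene');save(c,'s3.png',(255,180,355,265),7)
for z,n in((62,'tip'),(51,'wellmouth')):
  for x,y in((642,5),(597.2,7.3)):
    q=np.array(c['view'])@[x,y,z,1];print(n,(c['fx']*q[0]/q[2]+c['cx']-255)*7,(c['fy']*q[1]/q[2]+c['cy']-180)*7)
```

```text
go d [ 0.11 -0.07  0.49] w [0.01 0.07 0.13] tcp [643.2   5.5 174.9] a 170.13
tip 432.24905246603515 328.39851903287285
tip 355.39217541634747 273.68190534083385
wellmouth 431.36504198860996 351.84427451119143
wellmouth 354.9846254455434 296.7763495415004
```

View pics/s3.png

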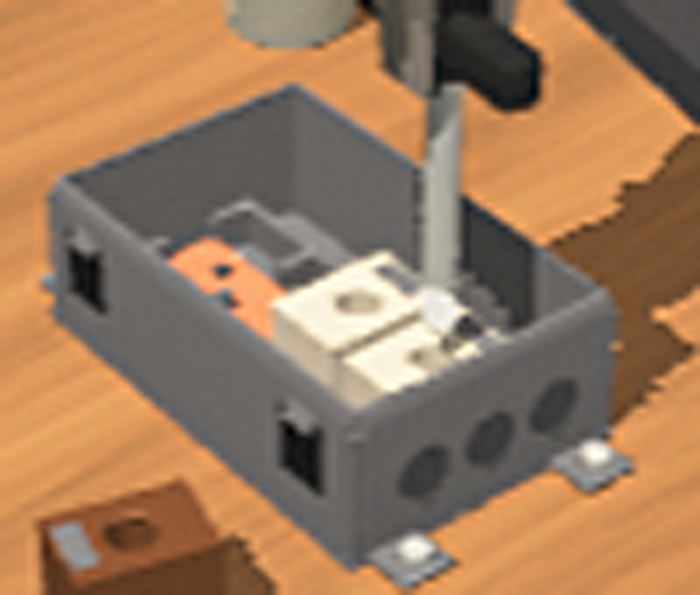

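The scene crop shows the key's shaft above the outer clamp, tip near (440,318), with well mouths at about (357,301) and (428,355). That agrees with the predictions to about 3 crop px. Descending by feel.

jog_arm(
  plan=[
    {"dx": 0.1,"dy": -0.05,"dz": 0.5,"wx": 0,"wy": 0,"wz": 0,"hand": 0},
    {"dx": 0.1,"dy": -0.05,"dz": 0.9,"wx": 0,"wy": 0,"wz": 0,"hand": 0},
    {"dx": 0.1,"dy": -0.05,"dz": 1.3,"wx": 0,"wy": 0,"wz": 0,"hand": 0},
    {"dx": 0.1,"dy": -0.05,"dz": 1.7,"wx": 0,"wy": 0,"wz": 0,"hand": 0},
    {"dx": 0.1,"dy": -0.05,"dz": 2,"wx": 0,"wy": 0,"wz": 0,"hand": 0},
    {"dx": 0.1,"dy": -0.05,"dz": 2,"wx": 0,"wy": 0,"wz": 0,"hand": 0},
  ],
)

```text
time_s: 7.52
tcp_pos: [640.8, 5.8, 152.7]
tcp_rot: [0.086, 0.996, -0.0, -0.001]
ft_force: [-0.4, -0.3, -2.4]
gripper_width: 0.192
grasp_force: 45.0
```

jog_arm(
  plan=[
    {"dx": 0,"dy": 0,"dz": 0.4,"wx": 0,"wy": 0,"wz": 0,"hand": 0},
    {"dx": 0,"dy": 0,"dz": 0.8,"wx": 0,"wy": 0,"wz": 0,"hand": 0},
    {"dx": 0,"dy": 0,"dz": 1.2,"wx": 0,"wy": 0,"wz": 0,"hand": 0},
    {"dx": 0,"dy": 0,"dz": 1.5,"wx": 0,"wy": 0,"wz": 0,"hand": 0},
    {"dx": 0,"dy": 0,"dz": 1.5,"wx": 0,"wy": 0,"wz": 0,"hand": 0},
  ],
)

```text
time_s: 7.93
tcp_pos: [640.8, 5.8, 137.6]
tcp_rot: [0.086, 0.996, -0.0, -0.001]
ft_force: [-0.7, 0.1, -2.6]
gripper_width: 0.195
grasp_force: 45.0
```

jog_arm(
  plan=[
    {"dx": 0,"dy": 0,"dz": 0.3,"wx": 0,"wy": 0,"wz": 0,"hand": 0},
    {"dx": 0,"dy": 0,"dz": 0.6,"wx": 0,"wy": 0,"wz": 0,"hand": 0},
    {"dx": 0,"dy": 0,"dz": 0.9,"wx": 0,"wy": 0,"wz": 0,"hand": 0},
    {"dx": 0,"dy": 0,"dz": 0.9,"wx": 0,"wy": 0,"wz": 0,"hand": 0},
  ],
)

```text
time_s: 8.27
tcp_pos: [641.1, 5.8, 128.9]
tcp_rot: [0.086, 0.996, -0.0, -0.0]
ft_force: [1.4, 0.0, -2.8]
gripper_width: 0.194
grasp_force: 45.0
```

Run:
```python
from h import *
go(640.8,5.8,128,80);s=state();print(s['ft_force'],s['moment'],s['grasp_force'],np.degrees(s['joint_pos'][5]))
```

```text
go d [ 0.03 -0.01  0.09] w [-2.000e-02 -1.000e-02  9.017e+01] tcp [641.1   5.8 128.9] a 170.17
[ 1.38907469  0.00799678 -2.84311968] [ 0.00307201 -0.36637413 -0.1014439 ] 44.99895751476288 -79.78282489619465
```

jog_arm(
  plan=[
    {"dx": 0,"dy": 0,"dz": 0,"wx": 0,"wy": 0,"wz": 6,"hand": 0},
    {"dx": 0,"dy": 0,"dz": 0,"wx": 0,"wy": 0,"wz": 12,"hand": 0},
    {"dx": 0,"dy": 0,"dz": 0,"wx": 0,"wy": 0,"wz": 18,"hand": 0},
    {"dx": 0,"dy": 0,"dz": 0,"wx": 0,"wy": 0,"wz": 24,"hand": 0},
    {"dx": 0,"dy": 0,"dz": 0,"wx": 0,"wy": 0,"wz": 30,"hand": 0},
    {"dx": 0,"dy": 0,"dz": 0,"wx": 0,"wy": 0,"wz": 36,"hand": 0},
    {"dx": 0,"dy": 0,"dz": 0,"wx": 0,"wy": 0,"wz": 42,"hand": 0},
    {"dx": 0,"dy": 0,"dz": 0,"wx": 0,"wy": 0,"wz": 48,"hand": 0},
  ],
)

```text
time_s: 8.93
tcp_pos: [641.8, 6.0, 129.7]
tcp_rot: [0.486, 0.874, 0.0, 0.0]
ft_force: [1.1, 1.0, -2.8]
gripper_width: 0.193
grasp_force: 45.0
```

Run:
```python
from h import *
go(640.8,5.8,128,80);s=state();print(s['ft_force'],s['moment'],np.degrees(s['joint_pos'][5]))
```

```text
go d [ 0.04 -0.09  0.17] w [ 0.06 -0.   41.88] tcp [641.8   6.  129.7] a 121.88
[ 1.14136776  1.00140662 -2.75139787] [ 0.18606469 -0.51040346  0.0708413 ] -31.49378074133727
```

jog_arm(
  plan=[
    {"dx": 0,"dy": 0,"dz": 0,"wx": 0,"wy": 0,"wz": 6,"hand": 0},
    {"dx": 0,"dy": 0,"dz": 0,"wx": 0,"wy": 0,"wz": 12,"hand": 0},
    {"dx": 0,"dy": 0,"dz": 0,"wx": 0,"wy": 0,"wz": 18,"hand": 0},
    {"dx": 0,"dy": 0,"dz": 0,"wx": 0,"wy": 0,"wz": 24,"hand": 0},
    {"dx": 0,"dy": 0,"dz": 0,"wx": 0,"wy": 0,"wz": 28,"hand": 0},
    {"dx": 0,"dy": 0,"dz": 0,"wx": 0,"wy": 0,"wz": 32,"hand": 0},
    {"dx": 0,"dy": 0,"dz": 0,"wx": 0,"wy": 0,"wz": 35,"hand": 0},
    {"dx": 0,"dy": 0,"dz": 0,"wx": 0,"wy": 0,"wz": 35,"hand": 0},
  ],
)

```text
time_s: 9.6
tcp_pos: [642.2, 6.0, 129.8]
tcp_rot: [0.725, 0.689, 0.001, 0.001]
ft_force: [2.9, 0.3, -4.0]
gripper_width: 0.191
grasp_force: 45.0
```

Run:
```python
from h import *
go(640.8,5.8,128,80);s=state();print(s['ft_force'],s['moment'],np.degrees(s['joint_pos'][5]))
```

```text
go d [-0.03 -0.14  0.18] w [ 0.1  -0.03  7.04] tcp [642.2   6.  129.8] a 87.04
[ 2.87828283  0.26509058 -4.02669903] [ 0.29822823 -0.92617736  0.0801319 ] 3.3449105761358147
```

jog_arm(
  plan=[
    {"dx": 0,"dy": 0,"dz": 0.1,"wx": 0,"wy": 0,"wz": 3,"hand": 0},
    {"dx": 0,"dy": 0,"dz": 0.1,"wx": 0,"wy": 0,"wz": 5,"hand": 0},
    {"dx": 0,"dy": 0,"dz": 0.1,"wx": 0,"wy": 0,"wz": 7,"hand": 0},
    {"dx": 0,"dy": 0,"dz": 0.1,"wx": 0,"wy": 0,"wz": 7,"hand": 0},
  ],
)

```text
time_s: 9.93
tcp_pos: [642.3, 6.0, 129.5]
tcp_rot: [0.765, 0.644, 0.001, 0.001]
ft_force: [2.0, 1.3, 2.2]
gripper_width: 0.19
grasp_force: 45.0
```

Run:
```python
from h import *
go(640.8,5.8,128,80);s=state();print(s['ft_force'],s['moment'],np.degrees(s['joint_pos'][5]))
```

```text
go d [-0.04 -0.15  0.15] w [ 0.13 -0.04  0.19] tcp [642.3   6.  129.5] a 80.19
[1.95584737 1.33527323 2.16455163] [ 0.25762222 -0.60718338  0.07832697] 10.196715257701612
```

jog_arm(
  plan=[
    {"dx": 0,"dy": 0,"dz": -0.1,"wx": 0,"wy": 0,"wz": 2,"hand": 0},
    {"dx": 0,"dy": 0,"dz": -0.1,"wx": 0,"wy": 0,"wz": 4,"hand": 0},
    {"dx": 0,"dy": 0,"dz": -0.1,"wx": 0,"wy": 0,"wz": 6,"hand": 0},
    {"dx": 0,"dy": 0,"dz": -0.1,"wx": 0,"wy": 0,"wz": 6,"hand": 0},
  ],
)

```text
time_s: 10.27
tcp_pos: [642.1, 5.9, 129.7]
tcp_rot: [0.797, 0.603, 0.001, 0.0]
ft_force: [3.6, 1.0, -3.1]
gripper_width: 0.196
grasp_force: 45.0
```

Run:
```python
from h import *
go(640.8,5.8,128,80);s=state();print(s['ft_force'],s['moment'],np.degrees(s['joint_pos'][5]))
c=cam('wrist');p=cloud(c);save(c,'w4.png',sc=1.4)
```

```text
go d [-0.05 -0.12  0.17] w [ 0.09 -0.03 -5.77] tcp [642.1   5.9 129.7] a 74.23
[ 3.598301    0.98751977 -3.05112929] [ 0.22501648 -1.1148092   0.07716894] 16.16229710504728
```

View pics/w4.png

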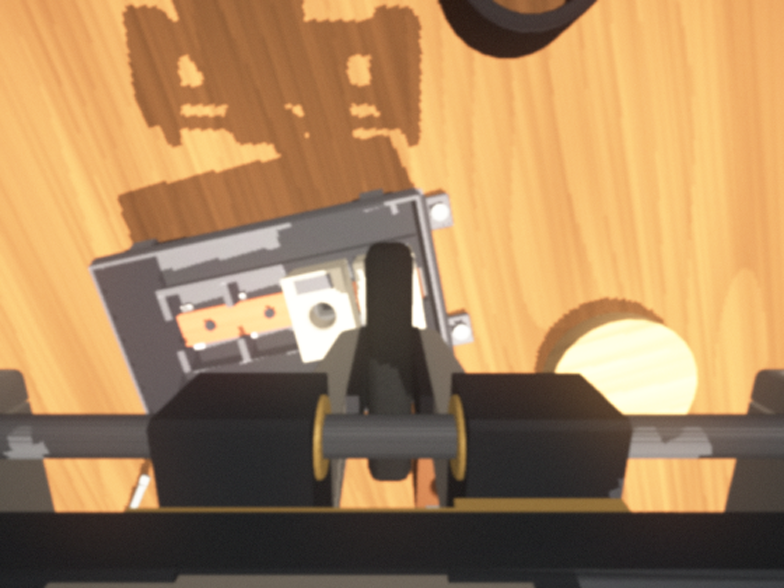

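The picture shows the bar still parallel to the fingers at (390,330), so there is no yaw slip in the grip. The turn has gone past the expected stop without a moment rise, so I'll back off a little to get the baseline moment.

jog_arm(
  plan=[
    {"dx": 0,"dy": 0,"dz": 0,"wx": 0,"wy": 0,"wz": -3,"hand": 0},
    {"dx": 0,"dy": 0,"dz": 0,"wx": 0,"wy": 0,"wz": -6,"hand": 0},
    {"dx": 0,"dy": 0,"dz": 0,"wx": 0,"wy": 0,"wz": -6,"hand": 0},
  ],
)

```text
time_s: 10.57
tcp_pos: [641.5, 6.0, 129.6]
tcp_rot: [0.764, 0.646, 0.0, -0.0]
ft_force: [2.4, 1.1, -2.7]
gripper_width: 0.189
grasp_force: 45.0
```

```bash
cat > st.py <<'E'
from h import *
t=T();s=state();print(np.round(t[:3,3],1),'a',round(np.degrees(np.arctan2(t[1,0],t[0,0])),2),'f',np.round(s['ft_force'],2),'m',np.round(s['moment'],3),'w',round(s['gripper_width']*92,2),'tau6',round(s['tau'][5],3),'t',s['time_s'])
E
python3 st.py
```

```text
[641.5   6.  129.6] a 80.43 f [ 2.43  1.08 -2.71] m [ 0.438 -0.878 -0.036] w 17.39 tau6 -0.905 t 10.5667
```

jog_arm(
  plan=[
    {"dx": 0,"dy": 0,"dz": 0,"wx": 0,"wy": 0,"wz": -3,"hand": 0},
    {"dx": 0,"dy": 0,"dz": 0,"wx": 0,"wy": 0,"wz": -5,"hand": 0},
    {"dx": 0,"dy": 0,"dz": 0,"wx": 0,"wy": 0,"wz": -5,"hand": 0},
  ],
)

```text
time_s: 10.82
tcp_pos: [641.3, 6.0, 129.6]
tcp_rot: [0.736, 0.677, 0.0, -0.0]
ft_force: [2.3, 0.6, -1.9]
gripper_width: 0.192
grasp_force: 45.0
```

```bash
python3 st.py
```

```text
[641.3   6.  129.6] a 85.25 f [ 2.3   0.59 -1.89] m [ 0.451 -0.733 -0.011] w 17.63 tau6 -0.689 t 10.8167
```

jog_arm(
  plan=[
    {"dx": 0,"dy": 0,"dz": -2,"wx": 0,"wy": 0,"wz": 0,"hand": 0},
    {"dx": 0,"dy": 0,"dz": -5,"wx": 0,"wy": 0,"wz": 0,"hand": 0},
    {"dx": 0,"dy": 0,"dz": -7,"wx": 0,"wy": 0,"wz": 0,"hand": 0},
    {"dx": -3,"dy": 0,"dz": -7,"wx": 0,"wy": 0,"wz": 0,"hand": 0},
    {"dx": -6,"dy": 0.5,"dz": -7,"wx": 0,"wy": 0,"wz": 0,"hand": 0},
    {"dx": -7,"dy": 1.5,"dz": -7,"wx": 0,"wy": 0,"wz": 0,"hand": 0},
    {"dx": -7,"dy": 2,"dz": -7,"wx": 0,"wy": 0,"wz": 0,"hand": 0},
    {"dx": -7,"dy": 2,"dz": -7,"wx": 0,"wy": 0,"wz": 0,"hand": 0},
  ],
)

```text
time_s: 11.48
tcp_pos: [655.7, -66.1, 199.1]
tcp_rot: [0.737, 0.676, -0.0, -0.0]
ft_force: [-0.1, 1.0, -2.2]
gripper_width: 0.196
grasp_force: 45.0
```

```bash
python3 st.py
python3 - <<'E'
from h import *
c=cam('wrist')
M=np.linalg.inv(c['c2w']);uv=[]
for x,y in((642,5.5),(597.2,7.3)):
    q=M@[x,y,31,1];uv.append((c['fx']*q[0]/q[2]+c['cx'],c['fy']*q[1]/q[2]+c['cy']))
print(uv);u=int(np.mean([a for a,b in uv]));v=int(np.mean([b for a,b in uv]))
save(c,'w5.png',(u-45,max(0,v-35),u+45,v+35),8)
save(c,'w5full.png')
E
```

```text
[655.7 -66.1 199.1] a 85.03 f [-0.08  1.04 -2.18] m [-0.015 -0.084 -0.046] w 18.0 tau6 -0.091 t 11.4833
[(np.float64(259.7666372839699), np.float64(134.10624497178156)), (np.float64(219.88258213367567), np.float64(136.0427111831293))]
```

View pics/w5.png

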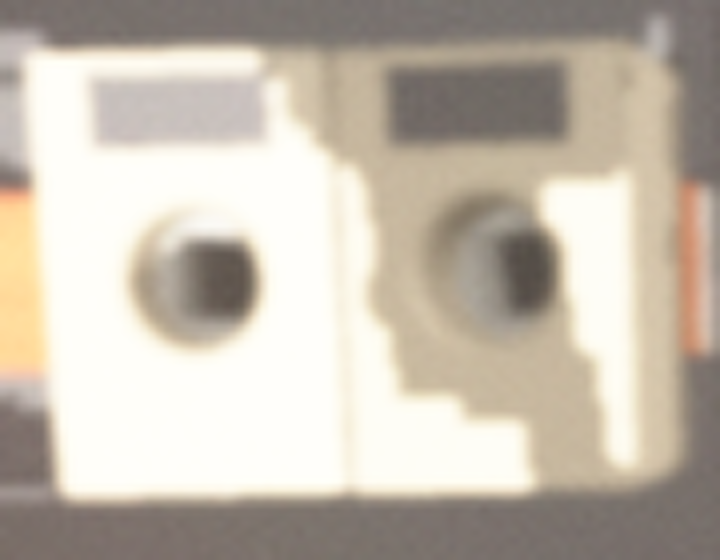

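The crop shows the two wells at (195,275) and (495,270) with dark square recesses inside. It's too coarse to judge the turn by eye, so I'll measure recess angle and depth by code.

Run:
```python
from h import *
c=cam('wrist');p=cloud(c);g=c['frame'].max(-1)
np.set_printoptions(linewidth=200)
for u in(259,221):
    print(g[123:147,u-11:u+12][3:21]);print(np.round(p[124:146:2,u-11:u+12:2,2]))
```

```text
[[192 184 171 162 148 140 138 138 146 156 159 164 173 193 230 250 254 254 254 254 254 254 254]
 [187 175 161 145 138 135 136 147 154 164 163 163 165 179 224 250 254 254 254 254 254 254 254]
 [179 164 150 139 137 142 149 157 162 164 160 159 154 162 211 247 254 254 254 254 254 254 254]
 [174 158 147 142 144 150 155 156 154 148 142 136 129 135 188 241 253 254 254 254 254 254 254]
 [171 155 148 148 151 159 156 145 137 124 115 108 104 113 160 228 251 254 254 254 254 254 254]
 [170 156 153 157 161 161 152 146 130 113  95  94  90 100 137 206 245 253 254 254 254 254 254]
 [171 160 160 161 165 165 156 150 133 112  94  90  88  93 116 174 233 250 254 254 254 254 254]
 [170 169 167 166 169 166 160 151 137 118  98  90  88  88 102 139 197 240 252 254 254 254 254]
 [172 169 169 169 170 168 163 155 142 124 102  90  86  89  94 120 169 227 251 254 254 254 254]
 [180 172 175 173 173 169 162 155 147 126 105  91  85  90  94 117 161 222 250 254 254 254 254]
 [185 180 178 172 172 171 164 158 149 131 110  94  89  90  99 122 163 223 250 254 254 254 254]
 [191 182 178 178 174 171 165 157 150 135 112  96  89  
[... 2745 characters left out ...]
8 211 233 248 254 255 255 255 255 255 255]
 [255 255 254 252 247 235 219 209 203 202 208 217 229 241 250 254 254 255 255 255 255 255 255]]
[[52. 50. 51. 51. 50. 50. 51. 51. 51. 51. 52. 52.]
 [51. 52. 51. 49. 48. 50. 51. 52. 50. 51. 51. 51.]
 [52. 52. 43. 32. 32. 31. 30. 51. 52. 51. 50. 51.]
 [50. 43. 36. 32. 20. 16. 17. 17. 51. 51. 50. 50.]
 [50. 40. 32. 31. 20. 15. 15. 15. 49. 52. 52. 51.]
 [48. 38. 31. 31. 21. 17. 17. 16. 15. 52. 50. 51.]
 [50. 37. 31. 33. 21. 15. 16. 17. 16. 52. 50. 51.]
 [50. 41. 31. 32. 21. 15. 16. 18. 50. 52. 51. 50.]
 [51. 48. 37. 30. 20. 18. 16. 16. 50. 50. 51. 51.]
 [50. 50. 50. 39. 31. 33. 31. 51. 52. 51. 51. 50.]
 [52. 50. 50. 51. 51. 51. 52. 52. 50. 51. 51. 53.]]
```

The depth map shows the +x block's top is no longer level: it runs from 53 to 57 mm across, where it was 51 flat. I'll look at the whole view.

Run:
```python
from h import *
c=cam('wrist');save(c,'w6.png',(150,60,350,210),4)
p=cloud(c)
def plane(u0,v0,u1,v1):
    q=p[v0:v1,u0:u1].reshape(-1,3);q=q[(q[:,2]>46)&(q[:,2]<66)]
    A=np.c_[q[:,:2]-q[:,:2].mean(0),np.ones(len(q))];s=np.linalg.lstsq(A,q[:,2],rcond=None)[0];print(q.mean(0).round(1),s.round(3),len(q))
v=136-37
plane(200,v+20,215,v+60);plane(245,v+10,252,v+60);plane(245,152,272,160);plane(270,v+10,278,v+60)
```

```text
[586.2   7.   51. ] [-2.2000e-02  2.0000e-03  5.0995e+01] 522
[629.8   8.1  52.4] [1.3500e-01 1.1000e-02 5.2353e+01] 315
[638.4 -15.3  54.2] [ 1.6600e-01 -7.0000e-03  5.4192e+01] 214
[655.1   5.1  54.7] [-1.55   0.106 54.669] 254
```

View pics/w6.png

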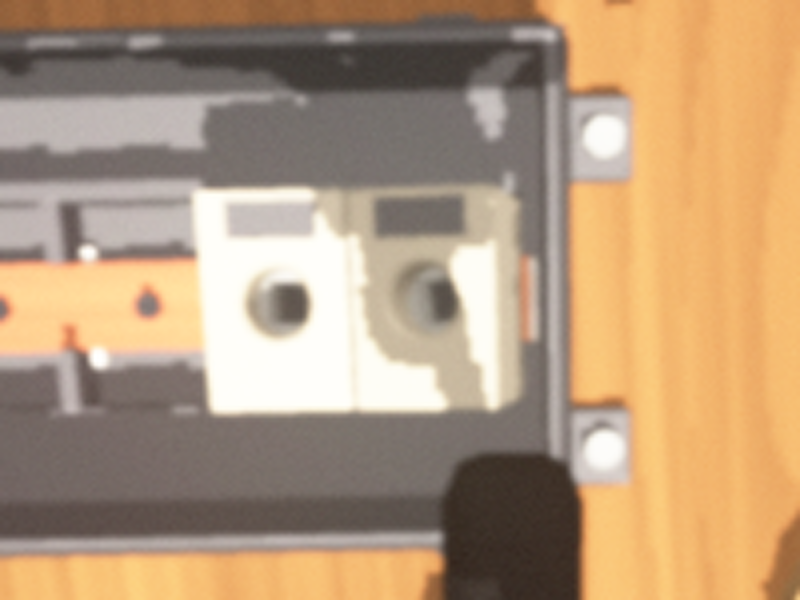

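The crop shows the +x block at (435,300) tipped about 8° and leaning on its neighbour, so the gap between them has closed. It is loose, and the bit lifted it as it came out. I'll press its raised +x side back down gently with the key tip.

jog_arm(
  plan=[
    {"dx": 3,"dy": -0.3,"dz": 0,"wx": 0,"wy": 0,"wz": 0,"hand": 0},
    {"dx": 5.6,"dy": -0.5,"dz": 0,"wx": 0,"wy": 0,"wz": 0,"hand": 0},
    {"dx": 5.6,"dy": -0.5,"dz": 0,"wx": 0,"wy": 0,"wz": 0,"hand": 0},
    {"dx": 5.6,"dy": -0.5,"dz": 1,"wx": 0,"wy": 0,"wz": 0,"hand": 0},
    {"dx": 5.6,"dy": -0.5,"dz": 2,"wx": 0,"wy": 0,"wz": 0,"hand": 0},
    {"dx": 5.6,"dy": -0.5,"dz": 2.7,"wx": 0,"wy": 0,"wz": 0,"hand": 0},
    {"dx": 5.6,"dy": -0.5,"dz": 3,"wx": 0,"wy": 0,"wz": 0,"hand": 0},
    {"dx": 5.6,"dy": -0.5,"dz": 3.2,"wx": 0,"wy": 0,"wz": 0,"hand": 0},
  ],
)

```text
time_s: 12.3
tcp_pos: [654.4, -10.1, 166.2]
tcp_rot: [0.737, 0.676, -0.001, -0.001]
ft_force: [-0.3, -0.3, -2.1]
gripper_width: 0.191
grasp_force: 45.0
```

```bash
python3 st.py
```

```text
[654.4 -10.1 166.2] a 85.12 f [-0.35 -0.27 -2.05] m [-0.055 -0.058 -0.035] w 17.61 tau6 -0.003 t 12.3
```

jog_arm(
  plan=[
    {"dx": 0,"dy": 0,"dz": 0.1,"wx": 0,"wy": 0,"wz": 0,"hand": 0},
    {"dx": 0,"dy": 0,"dz": 0.2,"wx": 0,"wy": 0,"wz": 0,"hand": 0},
    {"dx": 0,"dy": 0,"dz": 0.3,"wx": 0,"wy": 0,"wz": 0,"hand": 0},
    {"dx": 0,"dy": 0,"dz": 0.3,"wx": 0,"wy": 0,"wz": 0,"hand": 0},
  ],
)

```text
time_s: 12.63
tcp_pos: [655.2, -9.6, 164.7]
tcp_rot: [0.736, 0.677, 0.0, 0.0]
ft_force: [0.4, 0.6, -2.4]
gripper_width: 0.191
grasp_force: 45.0
```

jog_arm(
  plan=[
    {"dx": 0,"dy": 0,"dz": 0.1,"wx": 0,"wy": 0,"wz": 0,"hand": 0},
    {"dx": 0,"dy": 0,"dz": 0.2,"wx": 0,"wy": 0,"wz": 0,"hand": 0},
    {"dx": 0,"dy": 0,"dz": 0.2,"wx": 0,"wy": 0,"wz": 0,"hand": 0},
  ],
)

```text
time_s: 12.88
tcp_pos: [655.0, -9.4, 162.5]
tcp_rot: [0.736, 0.677, -0.0, -0.0]
ft_force: [0.8, -1.1, -2.6]
gripper_width: 0.191
grasp_force: 45.0
```

jog_arm(
  plan=[
    {"dx": 0,"dy": 0,"dz": 0.1,"wx": 0,"wy": 0,"wz": 0,"hand": 0},
    {"dx": 0,"dy": 0,"dz": 0.2,"wx": 0,"wy": 0,"wz": 0,"hand": 0},
    {"dx": 0,"dy": 0,"dz": 0.2,"wx": 0,"wy": 0,"wz": 0,"hand": 0},
  ],
)

```text
time_s: 13.13
tcp_pos: [655.5, -9.4, 161.4]
tcp_rot: [0.736, 0.677, 0.0, 0.0]
ft_force: [-2.2, -0.4, 4.3]
gripper_width: 0.19
grasp_force: 45.0
```

```bash
python3 st.py
python3 - <<'E'
from h import *
c=cam('scene');save(c,'s7.png',(255,180,355,265),7)
E
```

```text
[655.5  -9.4 161.4] a 85.17 f [-2.24 -0.39  4.26] m [-0.019  0.339 -0.01 ] w 17.52 tau6 -0.002 t 13.1333
```

View pics/s7.png

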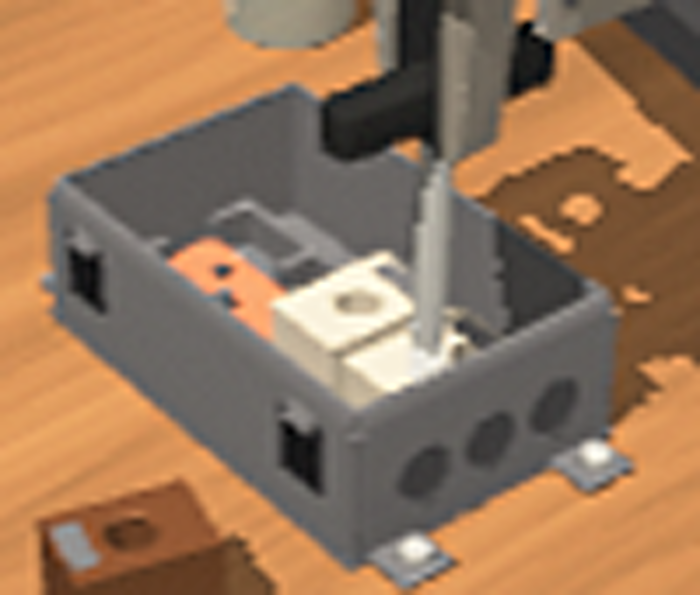

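The crop shows the key tip on the block's +x edge. The block looks level again, contact is at z=51, and the gap line is visible. Next I'll go back over for a level check and measure the recess angle.

jog_arm(
  plan=[
    {"dx": 0,"dy": 0,"dz": -1.5,"wx": 0,"wy": 0,"wz": 0,"hand": 0},
    {"dx": 0,"dy": 0,"dz": -3.5,"wx": 0,"wy": 0,"wz": 0,"hand": 0},
    {"dx": 0,"dy": 0,"dz": -3.5,"wx": 0,"wy": 0,"wz": 0,"hand": 0},
    {"dx": -2,"dy": 0,"dz": -3.5,"wx": 0,"wy": 0,"wz": 0,"hand": 0},
    {"dx": -5.6,"dy": -1.2,"dz": -3.5,"wx": 0,"wy": 0,"wz": 0,"hand": 0},
    {"dx": -5.6,"dy": -1.2,"dz": -3.5,"wx": 0,"wy": 0,"wz": 0,"hand": 0},
    {"dx": -5.6,"dy": -1.2,"dz": -3.5,"wx": 0,"wy": 0,"wz": 0,"hand": 0},
    {"dx": -5.6,"dy": -1.2,"dz": -3.5,"wx": 0,"wy": 0,"wz": 0,"hand": 0},
  ],
)

```text
time_s: 13.85
tcp_pos: [638.2, -64.2, 194.9]
tcp_rot: [0.737, 0.676, 0.0, -0.0]
ft_force: [0.7, 0.7, -3.2]
gripper_width: 0.194
grasp_force: 45.0
```

```bash
python3 st.py
cat > look.py <<'E'
from h import *
def look(c,ests,name):
    p=cloud(c);M=np.linalg.inv(c['c2w'])
    v,u=np.mgrid[:420,:560]
    for x,y in ests:
        # block top plane fit
        with np.errstate(invalid='ignore'): m=(np.abs(p[...,0]-x)<17)&(np.abs(p[...,1]-y)<26)&(p[...,2]>46)&(p[...,2]<64)
        q=p[m];A=np.c_[q[:,:2]-[x,y],np.ones(len(q))];s=np.linalg.lstsq(A,q[:,2],rcond=None)[0]
        with np.errstate(invalid='ignore'): r=(np.hypot(p[...,0]-x,p[...,1]-y)<13)
        rec=r&(p[...,2]<25);sc=r&(p[...,2]<36)
        w=p[rec]
        print('top slope',s.round(3),'recess bottom',np.round(np.median(w,0),1),len(w))
        # block outline at z 51
        k=np.array([p[m][:,:2]],np.float32);b=cv2.minAreaRect(k[0]);print('  block',np.round(b[0],1),np.round(b[1],1),round(b[2],1))
    qs=[M@[x,y,31,1] for x,y in ests];uv=np.array([(c['fx']*q[0]/q[2]+c['cx'],c['fy']*q[1]/q[2]+c['cy']) for q in qs]).mean(0).astype(int)
    save(c,name,(uv[0]-36,uv[1]-27,uv[0]+36,uv[1]+27),11)
E
python3 -c "
from look import *
look(cam('wrist'),((642,5.5),(597.2,7.3)),'w8.png')"
```

```text
[638.2 -64.2 194.9] a 85.12 f [ 0.75  0.69 -3.23] m [ 0.005 -0.095  0.004] w 17.85 tau6 -0.035 t 13.85
top slope [3.0000e-03 1.0000e-02 5.1072e+01] recess bottom [644.    6.2  16.2] 108
  block [642.    5.5] [34.  51.8] 0.2
top slope [4.0000e-03 8.0000e-03 5.1091e+01] recess bottom [596.7   9.2  16.1] 94
  block [597.2   7.3] [51.9 34. ] 90.0
```

View pics/w8.png

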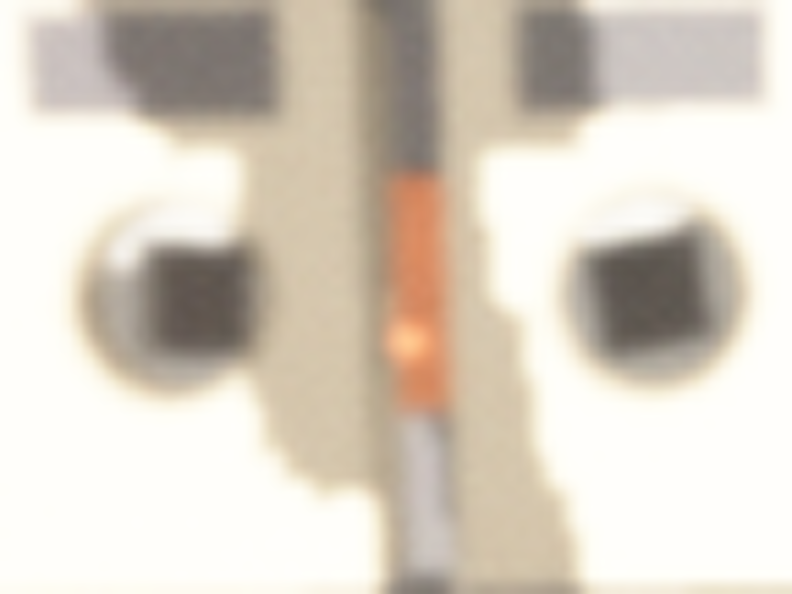

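Both blocks are level again with a clear gap. The right recess at (645,295) is turned about 10° anticlockwise modulo 90°, i.e. about 80° clockwise, which means locked. The left recess at (200,300) is still square to its block. I'll quantify this.

```bash
cat >> look.py <<'E'
def recang(c,ests):
    M=np.linalg.inv(c['c2w'])
    for x,y in ests:
        q=M@[x,y,31,1];u=c['fx']*q[0]/q[2]+c['cx'];v=c['fy']*q[1]/q[2]+c['cy']
        K=12;u0,v0=int(u)-12,int(v)-12
        g=cv2.resize(c['frame'][v0:v0+25,u0:u0+25].max(-1),None,fx=K,fy=K,interpolation=cv2.INTER_CUBIC)
        for th in(115,130,145):
            n,l,st,ce=cv2.connectedComponentsWithStats((g<th).astype(np.uint8));i=1+st[1:,4].argmax()
            cs,_=cv2.findContours((l==i).astype(np.uint8),0,cv2.CHAIN_APPROX_NONE)
            w=np.array([onplane(c,u0+(a+.5)/K-.5,v0+(b+.5)/K-.5,31)[:2] for a,b in cs[0][::3,0]],np.float32)
            r=cv2.minAreaRect(w);print(th,np.round(r[0],1),np.round(r[1],1),round(r[2],1))
E
python3 -c "
from look import *
recang(cam('wrist'),((643,5.5),(597.2,7.5)))"
```

```text
115 [644.5   5.5] [9.4 8.9] 5.4
130 [644.5   5.4] [10.5  9.8] 5.4
145 [644.5   5.3] [11.5 10.3] 5.3
115 [599.4   8.8] [8.9 8.3] 85.1
130 [599.3   8.8] [9.8 9.9] 85.1
145 [599.2   8.8] [10.7 11.3] 86.7
```

Screw 1's recess is at 95.4°, which is 80.9° = 1.41 rad clockwise of the block axis, so it's locked. Screw 2 is at about 0, its recess centre near (599.2, 8.2). Moving there with a turned back to 172°.

jog_arm(
  plan=[
    {"dx": 2,"dy": -1.5,"dz": -0.5,"wx": 0,"wy": 0,"wz": -7,"hand": 0},
    {"dx": 4,"dy": -3,"dz": -0.5,"wx": 0,"wy": 0,"wz": -14,"hand": 0},
    {"dx": 6.9,"dy": -4.5,"dz": -0.5,"wx": 0,"wy": 0,"wz": -21,"hand": 0},
    {"dx": 6.9,"dy": -4.5,"dz": -0.5,"wx": 0,"wy": 0,"wz": -28,"hand": 0},
    {"dx": 6.9,"dy": -4.5,"dz": -0.5,"wx": 0,"wy": 0,"wz": -35,"hand": 0},
    {"dx": 6.9,"dy": -4.5,"dz": -0.5,"wx": 0,"wy": 0,"wz": -42,"hand": 0},
    {"dx": 6.9,"dy": -4.5,"dz": -0.5,"wx": 0,"wy": 0,"wz": -49,"hand": 0},
    {"dx": 6.9,"dy": -4.5,"dz": -0.5,"wx": 0,"wy": 0,"wz": -56,"hand": 0},
  ],
)

```text
time_s: 14.62
tcp_pos: [599.5, 9.5, 200.4]
tcp_rot: [0.329, 0.944, 0.0, 0.0]
ft_force: [-0.8, -0.1, -2.4]
gripper_width: 0.194
grasp_force: 45.0
```

jog_arm(
  plan=[
    {"dx": 0,"dy": 0,"dz": 0,"wx": 0,"wy": 0,"wz": -7,"hand": 0},
    {"dx": 0,"dy": 0,"dz": 0,"wx": 0,"wy": 0,"wz": -14,"hand": 0},
    {"dx": 0,"dy": 0,"dz": 0,"wx": 0,"wy": 0,"wz": -21,"hand": 0},
    {"dx": 0,"dy": 0,"dz": 0,"wx": 0,"wy": 0,"wz": -28,"hand": 0},
    {"dx": 0,"dy": 0,"dz": 0,"wx": 0,"wy": 0,"wz": -31,"hand": 0},
    {"dx": 0,"dy": 0,"dz": 0,"wx": 0,"wy": 0,"wz": -31,"hand": 0},
    {"dx": 0,"dy": 0,"dz": 0,"wx": 0,"wy": 0,"wz": -31,"hand": 0},
  ],
)

```text
time_s: 15.2
tcp_pos: [599.5, 9.1, 200.5]
tcp_rot: [0.069, 0.998, 0.0, 0.0]
ft_force: [-0.8, -0.1, -1.5]
gripper_width: 0.192
grasp_force: 45.0
```

```bash
python3 st.py;python3 -c "
from h import *
go(599.2,8.2,165,172)"
```

```text
[599.5   9.1 200.5] a 172.1 f [-0.75 -0.06 -1.48] m [ 0.023 -0.101 -0.029] w 17.65 tau6 -0.352 t 15.2
go d [ 0.02 -0.09  3.55] w [0.01 0.   0.1 ] tcp [599.5   9.1 200.5] a 172.1
```

Descend (target TCP z ≈ 129, i.e. 7.1 cm), in two parts.

jog_arm(
  plan=[
    {"dx": 0,"dy": -0.1,"dz": 1.5,"wx": 0,"wy": 0,"wz": 0,"hand": 0},
    {"dx": 0,"dy": -0.1,"dz": 3,"wx": 0,"wy": 0,"wz": 0,"hand": 0},
    {"dx": 0,"dy": -0.1,"dz": 3.8,"wx": 0,"wy": 0,"wz": 0,"hand": 0},
    {"dx": 0,"dy": -0.1,"dz": 4.3,"wx": 0,"wy": 0,"wz": 0,"hand": 0},
    {"dx": 0,"dy": -0.1,"dz": 4.8,"wx": 0,"wy": 0,"wz": 0,"hand": 0},
    {"dx": 0,"dy": -0.1,"dz": 5.3,"wx": 0,"wy": 0,"wz": 0,"hand": 0},
    {"dx": 0,"dy": -0.1,"dz": 5.6,"wx": 0,"wy": 0,"wz": 0,"hand": 0},
    {"dx": 0,"dy": -0.1,"dz": 5.6,"wx": 0,"wy": 0,"wz": 0,"hand": 0},
  ],
)

```text
time_s: 15.87
tcp_pos: [599.0, 7.4, 144.2]
tcp_rot: [0.068, 0.998, -0.0, -0.0]
ft_force: [-0.4, 0.2, -2.3]
gripper_width: 0.194
grasp_force: 45.0
```

jog_arm(
  plan=[
    {"dx": 0,"dy": 0,"dz": 0.3,"wx": 0,"wy": 0,"wz": 0,"hand": 0},
    {"dx": 0,"dy": 0,"dz": 0.6,"wx": 0,"wy": 0,"wz": 0,"hand": 0},
    {"dx": 0,"dy": 0,"dz": 0.9,"wx": 0,"wy": 0,"wz": 0,"hand": 0},
    {"dx": 0,"dy": 0,"dz": 1.2,"wx": 0,"wy": 0,"wz": 0,"hand": 0},
    {"dx": 0,"dy": 0,"dz": 1.5,"wx": 0,"wy": 0,"wz": 0,"hand": 0},
    {"dx": 0,"dy": 0,"dz": 1.5,"wx": 0,"wy": 0,"wz": 0,"hand": 0},
  ],
)

```text
time_s: 16.37
tcp_pos: [598.4, 7.4, 128.7]
tcp_rot: [0.068, 0.998, 0.0, -0.001]
ft_force: [-2.0, 1.0, -4.1]
gripper_width: 0.194
grasp_force: 45.0
```

```bash
python3 st.py
```

```text
[598.4   7.4 128.7] a 172.17 f [-1.95  1.01 -4.05] m [ 0.12   0.267 -0.021] w 17.84 tau6 0.01 t 16.3667
```

jog_arm(
  plan=[
    {"dx": 0.05,"dy": 0.05,"dz": 0,"wx": 0,"wy": 0,"wz": 6,"hand": 0},
    {"dx": 0.05,"dy": 0.05,"dz": 0,"wx": 0,"wy": 0,"wz": 12,"hand": 0},
    {"dx": 0.05,"dy": 0.05,"dz": 0,"wx": 0,"wy": 0,"wz": 18,"hand": 0},
    {"dx": 0.05,"dy": 0.05,"dz": 0,"wx": 0,"wy": 0,"wz": 24,"hand": 0},
    {"dx": 0.05,"dy": 0.05,"dz": 0,"wx": 0,"wy": 0,"wz": 30,"hand": 0},
    {"dx": 0.05,"dy": 0.05,"dz": 0,"wx": 0,"wy": 0,"wz": 36,"hand": 0},
    {"dx": 0.05,"dy": 0.05,"dz": 0,"wx": 0,"wy": 0,"wz": 42,"hand": 0},
    {"dx": 0.05,"dy": 0.05,"dz": 0,"wx": 0,"wy": 0,"wz": 48,"hand": 0},
  ],
)

```text
time_s: 17.03
tcp_pos: [598.6, 8.3, 129.2]
tcp_rot: [0.47, 0.882, 0.0, -0.0]
ft_force: [-1.2, 2.5, -3.5]
gripper_width: 0.194
grasp_force: 45.0
```

jog_arm(
  plan=[
    {"dx": 0,"dy": 0,"dz": 0,"wx": 0,"wy": 0,"wz": 6,"hand": 0},
    {"dx": 0,"dy": 0,"dz": 0,"wx": 0,"wy": 0,"wz": 12,"hand": 0},
    {"dx": 0,"dy": 0,"dz": 0,"wx": 0,"wy": 0,"wz": 18,"hand": 0},
    {"dx": 0,"dy": 0,"dz": 0,"wx": 0,"wy": 0,"wz": 24,"hand": 0},
    {"dx": 0,"dy": 0,"dz": 0,"wx": 0,"wy": 0,"wz": 30,"hand": 0},
    {"dx": 0,"dy": 0,"dz": 0,"wx": 0,"wy": 0,"wz": 34,"hand": 0},
    {"dx": 0,"dy": 0,"dz": 0,"wx": 0,"wy": 0,"wz": 36,"hand": 0},
    {"dx": 0,"dy": 0,"dz": 0,"wx": 0,"wy": 0,"wz": 36,"hand": 0},
  ],
)

```text
time_s: 17.7
tcp_pos: [598.8, 8.2, 129.2]
tcp_rot: [0.719, 0.695, 0.0, -0.0]
ft_force: [-1.2, 2.9, -4.2]
gripper_width: 0.191
grasp_force: 45.0
```

```bash
python3 st.py
```

```text
[598.8   8.2 129.2] a 88.08 f [-1.16  2.95 -4.24] m [0.44  0.211 0.03 ] w 17.6 tau6 0.863 t 17.7
```

jog_arm(
  plan=[
    {"dx": 0,"dy": 0,"dz": 0,"wx": 0,"wy": 0,"wz": 2,"hand": 0},
    {"dx": 0,"dy": 0,"dz": 0,"wx": 0,"wy": 0,"wz": 3,"hand": 0},
    {"dx": 0,"dy": 0,"dz": 0,"wx": 0,"wy": 0,"wz": 3,"hand": 0},
  ],
)

```text
time_s: 17.95
tcp_pos: [598.8, 8.1, 129.3]
tcp_rot: [0.736, 0.677, 0.0, -0.0]
ft_force: [-1.8, 2.5, -5.9]
gripper_width: 0.192
grasp_force: 45.0
```

```bash
python3 st.py
```

```text
[598.8   8.1 129.3] a 85.18 f [-1.78  2.52 -5.93] m [0.567 0.04  0.034] w 17.68 tau6 0.444 t 17.95
```

jog_arm(
  plan=[
    {"dx": 0,"dy": 0,"dz": 0,"wx": 0,"wy": 0,"wz": 2,"hand": 0},
    {"dx": 0,"dy": 0,"dz": 0,"wx": 0,"wy": 0,"wz": 4,"hand": 0},
    {"dx": 0,"dy": 0,"dz": 0,"wx": 0,"wy": 0,"wz": 4,"hand": 0},
  ],
)

```text
time_s: 18.2
tcp_pos: [598.9, 8.0, 129.4]
tcp_rot: [0.76, 0.65, 0.0, -0.0]
ft_force: [0.3, 2.7, -5.8]
gripper_width: 0.195
grasp_force: 45.0
```

```bash
python3 st.py
```

```text
[598.9   8.  129.4] a 81.16 f [ 0.3   2.72 -5.78] m [ 0.663 -0.001  0.048] w 17.9 tau6 0.701 t 18.2
```

jog_arm(
  plan=[
    {"dx": 0,"dy": 0,"dz": 0,"wx": 0,"wy": 0,"wz": 2,"hand": 0},
    {"dx": 0,"dy": 0,"dz": 0,"wx": 0,"wy": 0,"wz": 4,"hand": 0},
    {"dx": 0,"dy": 0,"dz": 0,"wx": 0,"wy": 0,"wz": 4,"hand": 0},
  ],
)

```text
time_s: 18.45
tcp_pos: [598.9, 8.0, 129.5]
tcp_rot: [0.782, 0.624, 0.0, -0.0]
ft_force: [0.0, 1.6, -6.1]
gripper_width: 0.196
grasp_force: 45.0
```

```bash
python3 st.py
```

```text
[598.9   8.  129.5] a 77.19 f [ 0.04  1.61 -6.11] m [ 0.608 -0.03   0.102] w 18.02 tau6 0.72 t 18.45
```

Backing off to mid-play (a≈93), pressing lightly to reseat the block, then withdrawing slowly.

jog_arm(
  plan=[
    {"dx": 0,"dy": 0,"dz": 0,"wx": 0,"wy": 0,"wz": -6,"hand": 0},
    {"dx": 0,"dy": 0,"dz": 0,"wx": 0,"wy": 0,"wz": -12,"hand": 0},
    {"dx": 0,"dy": 0,"dz": 0,"wx": 0,"wy": 0,"wz": -16,"hand": 0},
    {"dx": 0,"dy": 0,"dz": 0.2,"wx": 0,"wy": 0,"wz": -16,"hand": 0},
    {"dx": 0,"dy": 0,"dz": 0.3,"wx": 0,"wy": 0,"wz": -16,"hand": 0},
    {"dx": 0,"dy": 0,"dz": 0.4,"wx": 0,"wy": 0,"wz": -16,"hand": 0},
    {"dx": 0,"dy": 0,"dz": 0.4,"wx": 0,"wy": 0,"wz": -16,"hand": 0},
  ],
)

```text
time_s: 19.03
tcp_pos: [599.3, 7.8, 126.3]
tcp_rot: [0.688, 0.726, 0.0, 0.0]
ft_force: [-1.9, 0.4, 4.6]
gripper_width: 0.195
grasp_force: 45.0
```

```bash
python3 st.py
```

```text
[599.3   7.8 126.3] a 93.09 f [-1.87  0.44  4.58] m [0.242 0.525 0.004] w 17.98 tau6 0.014 t 19.0333
```

jog_arm(
  plan=[
    {"dx": 0,"dy": 0,"dz": -0.3,"wx": 0,"wy": 0,"wz": 0,"hand": 0},
    {"dx": 0,"dy": 0,"dz": -0.7,"wx": 0,"wy": 0,"wz": 0,"hand": 0},
    {"dx": 0,"dy": 0,"dz": -1.2,"wx": 0,"wy": 0,"wz": 0,"hand": 0},
    {"dx": 0,"dy": 0,"dz": -1.7,"wx": 0,"wy": 0,"wz": 0,"hand": 0},
    {"dx": 0,"dy": 0,"dz": -2.2,"wx": 0,"wy": 0,"wz": 0,"hand": 0},
    {"dx": 0,"dy": 0,"dz": -4,"wx": 0,"wy": 0,"wz": 0,"hand": 0},
    {"dx": 0,"dy": 0,"dz": -7,"wx": 0,"wy": 0,"wz": 0,"hand": 0},
    {"dx": 0,"dy": 0,"dz": -7,"wx": 0,"wy": 0,"wz": 0,"hand": 0},
  ],
)

```text
time_s: 19.7
tcp_pos: [601.7, 7.9, 201.1]
tcp_rot: [0.687, 0.726, 0.003, 0.003]
ft_force: [0.6, -0.6, -1.1]
gripper_width: 0.19
grasp_force: 45.0
```

```bash
python3 st.py
```

```text
[601.7   7.9 201.1] a 93.16 f [ 0.61 -0.56 -1.09] m [ 0.067 -0.163  0.005] w 17.5 tau6 -0.013 t 19.7
```

jog_arm(
  plan=[
    {"dx": -3,"dy": 1,"dz": 0,"wx": 0,"wy": 0,"wz": 0,"hand": 0},
    {"dx": -6,"dy": 2,"dz": 0,"wx": 0,"wy": 0,"wz": 0,"hand": 0},
    {"dx": -7,"dy": 2,"dz": 0,"wx": 0,"wy": 0,"wz": 0,"hand": 0},
    {"dx": -7,"dy": 2,"dz": 0,"wx": 0,"wy": 0,"wz": 0,"hand": 0},
    {"dx": -7,"dy": 2,"dz": 0,"wx": 0,"wy": 0,"wz": 0,"hand": 0},
    {"dx": -7,"dy": 2,"dz": 0,"wx": 0,"wy": 0,"wz": 0,"hand": 0},
  ],
)

```text
time_s: 20.2
tcp_pos: [622.1, -60.2, 195.3]
tcp_rot: [0.687, 0.726, -0.0, -0.0]
ft_force: [0.1, 1.1, -2.0]
gripper_width: 0.193
grasp_force: 45.0
```

```bash
python3 st.py; python3 -c "
from look import *
c=cam('wrist');e=((643.5,5.5),(599,8.2));look(c,e,'w9.png');recang(c,e)
p=cloud(c);q=p.reshape(-1,3);q=q[(q[:,2]>66)&(q[:,2]<74)&(np.abs(q[:,0]-575)<112)&(np.abs(q[:,1]-9)<75)];print(cv2.minAreaRect(q[:,:2].astype(np.float32)))"
```

```text
[622.1 -60.2 195.3] a 93.16 f [ 0.08  1.13 -1.97] m [-0.07  -0.095 -0.015] w 17.78 tau6 -0.006 t 20.2
top slope [2.000e-03 8.000e-03 5.107e+01] recess bottom [645.1   6.   16.3] 111
  block [643.5   5.5] [33.9 52. ] 0.1
top slope [2.0000e-03 1.2000e-02 5.1102e+01] recess bottom [598.    8.3  16.1] 100
  block [599.    8.2] [52. 34.] 89.9
115 [644.3   5.6] [9.1 8.7] 6.8
130 [644.4   5.4] [10.1  9.6] 5.7
145 [644.5   5.3] [11.1 10.2] 5.0
115 [599.3   8.2] [8.8 9.6] 3.8
130 [599.3   8.2] [10.  10.5] 5.4
145 [599.3   8.2] [11.1 11.6] 4.8
((576.103271484375, 10.640541076660156), (126.65144348144531, 196.35296630859375), 86.24949645996094)
```

Both blocks are level and both recesses are at about 5° (81° clockwise), so both screws are locked. Next the key goes back to the stand, raised and rotated to its original angle.

jog_arm(
  plan=[
    {"dx": 0,"dy": 0,"dz": -4,"wx": 0,"wy": 0,"wz": -7,"hand": 0},
    {"dx": 0,"dy": 0,"dz": -8,"wx": 0,"wy": 0,"wz": -14,"hand": 0},
    {"dx": -4,"dy": -1.3,"dz": -8.5,"wx": 0,"wy": 0,"wz": -21,"hand": 0},
    {"dx": -8,"dy": -2.6,"dz": -8.5,"wx": 0,"wy": 0,"wz": -28,"hand": 0},
    {"dx": -12,"dy": -4,"dz": -8.5,"wx": 0,"wy": 0,"wz": -35,"hand": 0},
    {"dx": -16,"dy": -5.4,"dz": -8.5,"wx": 0,"wy": 0,"wz": -42,"hand": 0},
    {"dx": -19,"dy": -6.4,"dz": -8.5,"wx": 0,"wy": 0,"wz": -49,"hand": 0},
    {"dx": -20,"dy": -6.8,"dz": -8.5,"wx": 0,"wy": 0,"wz": -55,"hand": 0},
  ],
)

```text
time_s: 20.92
tcp_pos: [564.3, -267.7, 280.7]
tcp_rot: [0.272, 0.962, -0.001, 0.0]
ft_force: [0.6, 0.1, -2.2]
gripper_width: 0.189
grasp_force: 45.0
```

```bash
python3 st.py;python3 -c "
from h import *
go(518.6,-431.6,275,183)"
```

```text
[ 564.3 -267.7  280.7] a 148.45 f [ 0.63  0.13 -2.22] m [ 0.067 -0.113  0.034] w 17.38 tau6 1.98 t 20.9167
go d [ -4.68 -16.35   0.6 ] w [-1.100e-01  1.000e-02 -3.455e+01] tcp [ 564.3 -267.7  280.7] a 148.45
```

jog_arm(
  plan=[
    {"dx": -1.2,"dy": -4,"dz": 0,"wx": 0,"wy": 0,"wz": -6,"hand": 0},
    {"dx": -2.4,"dy": -8,"dz": 0,"wx": 0,"wy": 0,"wz": -12,"hand": 0},
    {"dx": -3.5,"dy": -12,"dz": 0,"wx": 0,"wy": 0,"wz": -18,"hand": 0},
    {"dx": -4.3,"dy": -14.5,"dz": 0,"wx": 0,"wy": 0,"wz": -24,"hand": 0},
    {"dx": -4.6,"dy": -16,"dz": 0,"wx": 0,"wy": 0,"wz": -30,"hand": 0},
    {"dx": -4.6,"dy": -16,"dz": 0,"wx": 0,"wy": 0,"wz": -34,"hand": 0},
    {"dx": -4.6,"dy": -16,"dz": 0,"wx": 0,"wy": 0,"wz": -34,"hand": 0},
    {"dx": -4.6,"dy": -16,"dz": 0,"wx": 0,"wy": 0,"wz": -34,"hand": 0},
  ],
)

```text
time_s: 21.58
tcp_pos: [520.7, -423.6, 280.4]
tcp_rot: [-0.018, 1.0, 0.0, -0.0]
ft_force: [-0.4, 0.6, -1.2]
gripper_width: 0.189
grasp_force: 45.0
```

```bash
python3 -c "
from h import *
go(518.8,-431.5,180,183)
c=cam('wrist');p=cloud(c)
# hole: stand-top region, holes show low depth near expected
q=p.reshape(-1,3);st=q[(q[:,2]>55)&(q[:,2]<65)&(np.abs(q[:,0]-519)<40)&(q[:,1]>-480)&(q[:,1]<-200)]
print(cv2.minAreaRect(st[:,:2].astype(np.float32)))
M=np.linalg.inv(c['c2w']);w=M@[519.5,-431.3,60,1];print(c['fx']*w[0]/w[2]+c['cx'],c['fy']*w[1]/w[2]+c['cy'])
save(c,'w10.png')
"
```

```text
go d [ 0.22 -0.79 10.04] w [ 0.03 -0.01 -0.94] tcp [ 520.7 -423.6  280.4] a -177.94
((519.2297973632812, -346.0843505859375), (60.24364471435547, 239.60360717773438), 0.43536195158958435)
271.5275816897093 185.84397131278232
```

jog_arm(
  plan=[
    {"dx": 0.2,"dy": -0.8,"dz": 2,"wx": 0,"wy": 0,"wz": -1,"hand": 0},
    {"dx": 0.2,"dy": -0.8,"dz": 5,"wx": 0,"wy": 0,"wz": -1,"hand": 0},
    {"dx": 0.2,"dy": -0.8,"dz": 8,"wx": 0,"wy": 0,"wz": -1,"hand": 0},
    {"dx": 0.2,"dy": -0.8,"dz": 9.5,"wx": 0,"wy": 0,"wz": -1,"hand": 0},
    {"dx": 0.2,"dy": -0.8,"dz": 9.5,"wx": 0,"wy": 0,"wz": -1,"hand": 0},
    {"dx": 0.2,"dy": -0.8,"dz": 9.5,"wx": 0,"wy": 0,"wz": -1,"hand": 0},
    {"dx": 0.2,"dy": -0.8,"dz": 9.5,"wx": 0,"wy": 0,"wz": -1,"hand": 0},
  ],
)

```text
time_s: 22.22
tcp_pos: [519.9, -432.6, 187.2]
tcp_rot: [-0.028, 1.0, -0.001, 0.001]
ft_force: [-0.7, -0.4, -1.3]
gripper_width: 0.194
grasp_force: 45.0
```

```bash
python3 st.py
```

```text
[ 519.9 -432.6  187.2] a -176.83 f [-0.68 -0.43 -1.31] m [ 0.061 -0.154 -0.021] w 17.81 tau6 0.025 t 22.2167
```

jog_arm(
  plan=[
    {"dx": 0.07,"dy": 0.08,"dz": 0.6,"wx": 0,"wy": 0,"wz": 0,"hand": 0},
    {"dx": 0.07,"dy": 0.08,"dz": 1.2,"wx": 0,"wy": 0,"wz": 0,"hand": 0},
    {"dx": 0.07,"dy": 0.08,"dz": 1.8,"wx": 0,"wy": 0,"wz": 0,"hand": 0},
    {"dx": 0.07,"dy": 0.08,"dz": 2.4,"wx": 0,"wy": 0,"wz": 0,"hand": 0},
    {"dx": 0.07,"dy": 0.08,"dz": 3,"wx": 0,"wy": 0,"wz": 0,"hand": 0},
    {"dx": 0.07,"dy": 0.08,"dz": 3.3,"wx": 0,"wy": 0,"wz": 0,"hand": 0},
    {"dx": 0.07,"dy": 0.08,"dz": 3.3,"wx": 0,"wy": 0,"wz": 0,"hand": 0},
  ],
)

```text
time_s: 22.8
tcp_pos: [517.6, -431.5, 151.4]
tcp_rot: [-0.028, 1.0, 0.001, -0.001]
ft_force: [-0.1, 0.4, -2.9]
gripper_width: 0.191
grasp_force: 45.0
```

```bash
python3 st.py
```

```text
[ 517.6 -431.5  151.4] a -176.84 f [-0.07  0.37 -2.87] m [ 0.078 -0.055  0.032] w 17.56 tau6 0.0 t 22.8
```

In the hole without contact (tip z≈41). Continuing down to the bottom.

jog_arm(
  plan=[
    {"dx": -0.05,"dy": 0,"dz": 0.5,"wx": 0,"wy": 0,"wz": 0,"hand": 0},
    {"dx": -0.05,"dy": 0,"dz": 1,"wx": 0,"wy": 0,"wz": 0,"hand": 0},
    {"dx": -0.05,"dy": 0,"dz": 1.5,"wx": 0,"wy": 0,"wz": 0,"hand": 0},
    {"dx": -0.05,"dy": 0,"dz": 2,"wx": 0,"wy": 0,"wz": 0,"hand": 0},
    {"dx": -0.05,"dy": 0,"dz": 2.4,"wx": 0,"wy": 0,"wz": 0,"hand": 0},
    {"dx": -0.05,"dy": 0,"dz": 2.6,"wx": 0,"wy": 0,"wz": 0,"hand": 0},
    {"dx": -0.05,"dy": 0,"dz": 2.7,"wx": 0,"wy": 0,"wz": 0,"hand": 0},
    {"dx": -0.05,"dy": 0,"dz": 2.7,"wx": 0,"wy": 0,"wz": 0,"hand": 0},
  ],
)

```text
time_s: 23.47
tcp_pos: [518.6, -431.8, 125.6]
tcp_rot: [-0.028, 1.0, 0.0, -0.0]
ft_force: [0.0, 0.1, -1.6]
gripper_width: 0.197
grasp_force: 45.0
```

```bash
python3 st.py
```

```text
[ 518.6 -431.8  125.6] a -176.83 f [ 0.04  0.05 -1.57] m [ 0.074 -0.147 -0.063] w 18.15 tau6 -0.0 t 23.4667
```

Press 2 mm more to confirm the bottom, then release.

jog_arm(
  plan=[
    {"dx": 0,"dy": 0,"dz": 0.1,"wx": 0,"wy": 0,"wz": 0,"hand": 0},
    {"dx": 0,"dy": 0,"dz": 0.15,"wx": 0,"wy": 0,"wz": 0,"hand": 0},
    {"dx": 0,"dy": 0,"dz": 0.15,"wx": 0,"wy": 0,"wz": 0,"hand": 0},
    {"dx": 0,"dy": 0,"dz": 0.1,"wx": 0,"wy": 0,"wz": 0,"hand": 0.4},
    {"dx": 0,"dy": 0,"dz": 0.1,"wx": 0,"wy": 0,"wz": 0,"hand": 1},
    {"dx": 0,"dy": 0,"dz": 0.1,"wx": 0,"wy": 0,"wz": 0,"hand": 1},
    {"dx": 0,"dy": 0,"dz": 0.1,"wx": 0,"wy": 0,"wz": 0,"hand": 1},
    {"dx": 0,"dy": 0,"dz": 0.1,"wx": 0,"wy": 0,"wz": 0,"hand": 1},
  ],
)

```text
time_s: 24.13
tcp_pos: [518.6, -431.8, 124.5]
tcp_rot: [-0.028, 1.0, 0.0, -0.0]
ft_force: [0.5, -0.2, -0.2]
gripper_width: 0.532
grasp_force: 0.0
```

jog_arm(
  plan=[
    {"dx": 0,"dy": 0,"dz": 0,"wx": 0,"wy": 0,"wz": 0,"hand": 1},
    {"dx": 0,"dy": 0,"dz": 0,"wx": 0,"wy": 0,"wz": 0,"hand": 1},
    {"dx": 0,"dy": 0,"dz": -3,"wx": 0,"wy": 0,"wz": 0,"hand": 1},
    {"dx": 0,"dy": 0,"dz": -7,"wx": 0,"wy": 0,"wz": 0,"hand": 1},
    {"dx": 0,"dy": 0,"dz": -11,"wx": 0,"wy": 0,"wz": 0,"hand": 1},
    {"dx": 0,"dy": 0,"dz": -15,"wx": 0,"wy": 0,"wz": 0,"hand": 1},
    {"dx": 0,"dy": 0,"dz": -16,"wx": 0,"wy": 0,"wz": 0,"hand": 1},
    {"dx": 0,"dy": 0,"dz": -16,"wx": 0,"wy": 0,"wz": 0,"hand": 1},
  ],
)

```text
time_s: 24.8
tcp_pos: [520.1, -433.1, 289.0]
tcp_rot: [-0.028, 1.0, -0.002, 0.003]
ft_force: [0.7, -0.2, -0.6]
gripper_width: 0.999
grasp_force: 0.0
```

Run:
```python
from h import *
c=cam('wrist');bar(c,518,-432,146,170,155)
c=cam('top');p=cloud(c);q=p.reshape(-1,3)
v,u=np.mgrid[:420,:560];m=(u>80)&(u<180)&(v>170)&(v<300)&(p[...,2]>20)&(p[...,2]<33)
print('cover',m.sum(),cv2.minAreaRect(p[m][:,:2].astype(np.float32)),np.median(p[m][:,2]))
d=p[(u>80)&(u<180)&(v>170)&(v<285)&(p[...,2]>34)&(p[...,2]<80)]
print('dome',cv2.minAreaRect(d[:,:2].astype(np.float32)),np.percentile(d[:,2],[5,50,95]))
save(c,'t11.png',(80,170,290,300),3.8)
go(510,352,330,180);print(np.degrees(state()['joint_pos']))
```

```text
[ 269  150   17   88 1468] ((514.9051513671875, -434.3512268066406), (93.77615356445312, 17.50332260131836), 3.156029462814331) [151.27111349 154.15030158 156.133641  ]
cover 3432 ((494.68701171875, 371.8731689453125), (147.08558654785156, 208.389892578125), 73.24163818359375) 27.62655483621222
dome ((470.6099853515625, 282.45477294921875), (237.9639434814453, 129.05812072753906), 65.53844451904297) [40.5032347  52.47009374 55.97638489]
go d [-3.51 78.28 -4.6 ] w [ 0.02 -0.03  3.17] tcp [ 518.3 -431.5  283.7] a -176.83
[-3.99101919e+01  2.17001043e+01  8.25943379e+01 -3.37620202e-04
  7.57397159e+01 -1.33083371e+02]
```

View pics/t11.png

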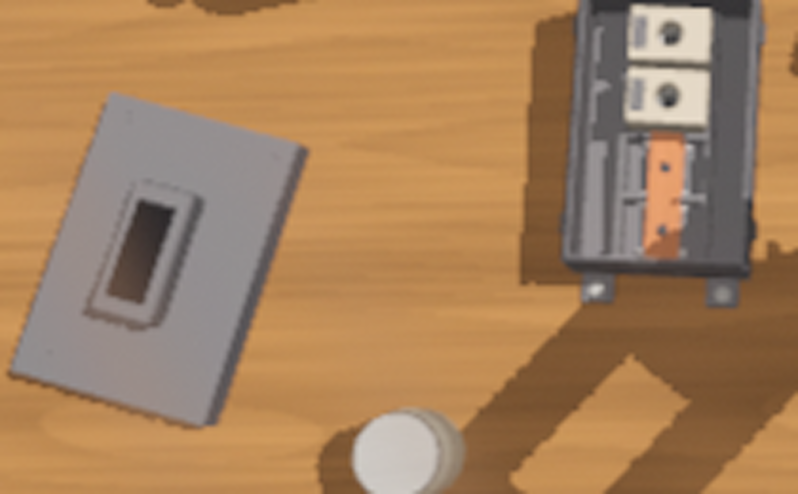

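The key is back with its grip top at 154, the same as before. The top crop shows the cover was knocked aside: it is now about (494.7, 371.9) at -16.8°, with its dome at crop (143,255). The jar is at (405,455). Moving over the cover.

jog_arm(
  plan=[
    {"dx": 0,"dy": 4,"dz": -2,"wx": 0,"wy": 0,"wz": 3,"hand": 1},
    {"dx": 0,"dy": 8,"dz": -4,"wx": 0,"wy": 0,"wz": 6,"hand": 1},
    {"dx": 0,"dy": 12,"dz": -4,"wx": 0,"wy": 0,"wz": 9,"hand": 1},
    {"dx": 0,"dy": 16,"dz": -4,"wx": 0,"wy": 0,"wz": 12,"hand": 1},
    {"dx": 0,"dy": 20,"dz": -4,"wx": 0,"wy": 0,"wz": 15,"hand": 1},
    {"dx": 0,"dy": 24,"dz": -4,"wx": 0,"wy": 0,"wz": 18,"hand": 1},
    {"dx": 0,"dy": 28,"dz": -4,"wx": 0,"wy": 0,"wz": 20,"hand": 1},
    {"dx": 0,"dy": 32,"dz": -4,"wx": 0,"wy": 0,"wz": 20,"hand": 1},
  ],
)

```text
time_s: 25.57
tcp_pos: [499.1, -110.2, 321.9]
tcp_rot: [0.148, 0.989, 0.0, -0.002]
ft_force: [0.8, 0.2, 0.9]
gripper_width: 1.003
grasp_force: 0.0
```

Run:
```python
from h import *
go(497,372,300,163)
p=np.load('ptop.npy').reshape(-1,3)
q=p[(p[:,2]>90)&(p[:,1]>50)&(p[:,1]<330)&(p[:,0]>480)&(p[:,2]<260)];print('tall',q.min(0),q.max(0),len(q))
```

```text
go d [14.28 46.06  2.24] w [-0.01 -0.24  0.02] tcp [ 499.1 -110.2  321.9] a 163.02
tall [690.97100405 229.01982299  90.13997726] [754.63402303 289.38199493 202.97968573] 698
```

jog_arm(
  plan=[
    {"dx": 1.2,"dy": 4,"dz": 0,"wx": 0,"wy": 0,"wz": 0,"hand": 1},
    {"dx": 2.4,"dy": 8,"dz": 0,"wx": 0,"wy": 0,"wz": 0,"hand": 1},
    {"dx": 3.7,"dy": 12,"dz": 0,"wx": 0,"wy": 0,"wz": 0,"hand": 1},
    {"dx": 5,"dy": 16,"dz": 0,"wx": 0,"wy": 0,"wz": 0,"hand": 1},
    {"dx": 6.2,"dy": 20,"dz": 0,"wx": 0,"wy": 0,"wz": 0,"hand": 1},
    {"dx": 7.4,"dy": 24,"dz": 0,"wx": 0,"wy": 0,"wz": 0,"hand": 1},
    {"dx": 8.7,"dy": 28,"dz": 0,"wx": 0,"wy": 0,"wz": 0,"hand": 1},
    {"dx": 10,"dy": 32,"dz": 0,"wx": 0,"wy": 0,"wz": 0,"hand": 1},
  ],
)

```text
time_s: 26.23
tcp_pos: [496.3, 222.7, 321.8]
tcp_rot: [0.146, 0.989, -0.001, -0.002]
ft_force: [0.1, -0.1, -0.9]
gripper_width: 1.0
grasp_force: 0.0
```

jog_arm(
  plan=[
    {"dx": 1.2,"dy": 3.5,"dz": 0,"wx": 0,"wy": 0,"wz": 0,"hand": 1},
    {"dx": 2.4,"dy": 7,"dz": 0,"wx": 0,"wy": 0,"wz": 0,"hand": 1},
    {"dx": 3.4,"dy": 10.5,"dz": 0,"wx": 0,"wy": 0,"wz": 0,"hand": 1},
    {"dx": 4.3,"dy": 13.5,"dz": 0,"wx": 0,"wy": 0,"wz": 0,"hand": 1},
    {"dx": 4.3,"dy": 13.5,"dz": 0,"wx": 0,"wy": 0,"wz": 0,"hand": 1},
    {"dx": 4.3,"dy": 13.5,"dz": 0,"wx": 0,"wy": 0,"wz": 0,"hand": 1},
    {"dx": 4.3,"dy": 13.5,"dz": 0,"wx": 0,"wy": 0,"wz": 0,"hand": 1},
  ],
)

```text
time_s: 26.82
tcp_pos: [495.0, 361.7, 322.3]
tcp_rot: [0.146, 0.989, -0.001, -0.001]
ft_force: [-0.9, 0.0, 0.7]
gripper_width: 1.0
grasp_force: 0.0
```

```bash
cat > cov.py <<'E'
from h import *
def cov(c,x,y,zp,zd,f=None):
    p=cloud(c)
    with np.errstate(invalid='ignore'):
        r=np.hypot(p[...,0]-x,p[...,1]-y)<140
        m=r&(np.abs(p[...,2]-zp)<5);d=r&(np.abs(p[...,2]-zd)<6)&(np.hypot(p[...,0]-x,p[...,1]-y)<65)
    for n,k,z in(('plate',m,zp),('dome',d,zd)):
        nn,l,st,ce=cv2.connectedComponentsWithStats(k.astype(np.uint8));i=1+st[1:,4].argmax()
        cs,_=cv2.findContours((l==i).astype(np.uint8),0,2);zz=np.median(p[l==i][:,2])
        q=np.array([onplane(c,a,b,zz)[:2] for a,b in max(cs,key=len)[:,0]],np.float32)
        b=cv2.minAreaRect(q);print(n,st[i],np.round(b[0],1),np.round(b[1],1),round(b[2],2),'z',round(float(zz),1))
E
python3 - <<'E'
from cov import *
c=cam('wrist');cov(c,497,372,28,53);save(c,'w12.png')
go(497,372,300,163.2)
cov(cam('top'),497,372,28,53)
E
```

```text
plate [ 239  110   95  130 9889] [495.9 374.7] [144.4 205.9] 73.25 z 28.0
dome [ 271  148   31   63 1889] [495.3 374.6] [45.2 94.8] 74.25 z 53.1
go d [0.14 1.07 2.3 ] w [-0.14 -0.08 -0.05] tcp [495.3 361.4 323. ] a 163.15
plate [  83  194   76   88 3369] [494.4 370.6] [147.6 208.1] 73.25 z 27.7
dome [104 217  28  39 623] [494.3 369.6] [47.9 95.2] 72.89 z 52.8
```

View pics/w12.png

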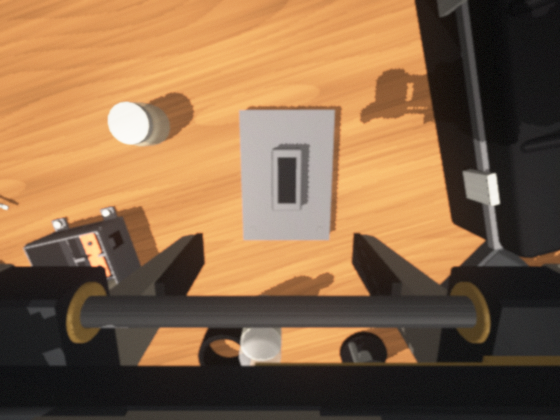

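The wrist picture shows the cover at (288,175) with its dome centred on it, box at lower left, jar at (133,123). Descending partway, then re-measuring.

jog_arm(
  plan=[
    {"dx": 0.35,"dy": 1.2,"dz": 4,"wx": 0,"wy": 0,"wz": 0,"hand": 1},
    {"dx": 0.35,"dy": 1.2,"dz": 8,"wx": 0,"wy": 0,"wz": 0,"hand": 1},
    {"dx": 0.35,"dy": 1.2,"dz": 12,"wx": 0,"wy": 0,"wz": 0,"hand": 1},
    {"dx": 0.35,"dy": 1.2,"dz": 16,"wx": 0,"wy": 0,"wz": 0,"hand": 1},
    {"dx": 0.35,"dy": 1.2,"dz": 20,"wx": 0,"wy": 0,"wz": 0,"hand": 1},
    {"dx": 0.35,"dy": 1.2,"dz": 20,"wx": 0,"wy": 0,"wz": 0,"hand": 1},
    {"dx": 0.35,"dy": 1.2,"dz": 20,"wx": 0,"wy": 0,"wz": 0,"hand": 1},
  ],
)

```text
time_s: 27.5
tcp_pos: [495.0, 373.3, 123.5]
tcp_rot: [0.147, 0.989, -0.002, -0.001]
ft_force: [0.5, -0.6, 0.5]
gripper_width: 0.999
grasp_force: 0.0
```

```bash
python3 st.py
python3 - <<'E'
from cov import *
c=cam('wrist');cov(c,496,373,28,53)
go(495.5,374,31,163.2)
E
```

```text
[495.  373.3 123.5] a 163.1 f [ 0.51 -0.62  0.47] m [ 0.068 -0.168  0.021] w 91.94 tau6 -0.005 t 27.5
plate [  195    93   169   203 25826] [488.6 376.9] [144.4 191.4] 73.24 z 28.0
dome [ 252  161   55  108 5664] [495.3 374.8] [45.2 94.4] 73.26 z 53.2
go d [ 0.08 -0.1   9.48] w [ 0.01  0.01 -0.09] tcp [496.5 374.7 125.8] a 163.11
```

jog_arm(
  plan=[
    {"dx": 0.1,"dy": 0,"dz": 3,"wx": 0,"wy": 0,"wz": 0,"hand": 1},
    {"dx": 0.1,"dy": 0,"dz": 6,"wx": 0,"wy": 0,"wz": 0,"hand": 1},
    {"dx": 0.1,"dy": 0,"dz": 8,"wx": 0,"wy": 0,"wz": 0,"hand": 1},
    {"dx": 0.1,"dy": 0,"dz": 9,"wx": 0,"wy": 0,"wz": 0,"hand": 0.6},
    {"dx": 0.1,"dy": 0,"dz": 9.4,"wx": 0,"wy": 0,"wz": 0,"hand": 0.4},
    {"dx": 0.1,"dy": 0,"dz": 9.4,"wx": 0,"wy": 0,"wz": 0,"hand": 0.3},
    {"dx": 0.1,"dy": 0,"dz": 9.4,"wx": 0,"wy": 0,"wz": 0,"hand": 0.3},
    {"dx": 0.1,"dy": 0,"dz": 9.4,"wx": 0,"wy": 0,"wz": 0,"hand": 0.3},
  ],
  grip_force=30,
)

```text
time_s: 28.22
tcp_pos: [496.1, 376.3, 32.6]
tcp_rot: [0.146, 0.989, 0.001, 0.001]
ft_force: [0.0, -0.0, -0.0]
gripper_width: 0.659
grasp_force: 0.0
```

jog_arm(
  plan=[
    {"dx": 0,"dy": 0,"dz": 0,"wx": 0,"wy": 0,"wz": 0,"hand": 0.3},
    {"dx": 0,"dy": 0,"dz": 0,"wx": 0,"wy": 0,"wz": 0,"hand": 0.3},
    {"dx": 0,"dy": 0,"dz": 0,"wx": 0,"wy": 0,"wz": 0,"hand": 0.3},
  ],
)

```text
time_s: 28.47
tcp_pos: [495.2, 375.5, 31.5]
tcp_rot: [0.146, 0.989, 0.0, 0.0]
ft_force: [-0.3, -2.3, 6.8]
gripper_width: 0.496
grasp_force: 30.0
```

```bash
python3 st.py
```

```text
[495.2 375.5  31.5] a 163.18 f [-0.35 -2.25  6.82] m [-0.395  0.012  0.044] w 45.59 tau6 0.042 t 28.4667
```

Dome gripped at 45.6 mm. Lifting, then carrying it to the box centre at about (576.4, 9.9) with a≈176.2°.

jog_arm(
  plan=[
    {"dx": 0,"dy": 0,"dz": -1,"wx": 0,"wy": 0,"wz": 0,"hand": 0.3},
    {"dx": 0,"dy": 0,"dz": -3,"wx": 0,"wy": 0,"wz": 0,"hand": 0.3},
    {"dx": 0,"dy": 0,"dz": -6,"wx": 0,"wy": 0,"wz": 0,"hand": 0.3},
    {"dx": 0,"dy": 0,"dz": -9,"wx": 0,"wy": 0,"wz": 0,"hand": 0.3},
    {"dx": -1,"dy": -2,"dz": -11.5,"wx": 0,"wy": 0,"wz": -1,"hand": 0.3},
    {"dx": -3,"dy": -5,"dz": -12,"wx": 0,"wy": 0,"wz": -2,"hand": 0.3},
    {"dx": -5,"dy": -8.5,"dz": -12,"wx": 0,"wy": 0,"wz": -4,"hand": 0.3},
    {"dx": -7,"dy": -12,"dz": -12,"wx": 0,"wy": 0,"wz": -6,"hand": 0.3},
  ],
)

```text
time_s: 29.13
tcp_pos: [527.5, 239.5, 151.9]
tcp_rot: [0.093, 0.996, 0.0, 0.001]
ft_force: [1.7, -0.5, -3.4]
gripper_width: 0.497
grasp_force: 30.0
```

```bash
python3 st.py; python3 -c "
from h import *
go(576.4,9.9,145,176.2)"
```

```text
[527.5 239.5 151.9] a 169.35 f [ 1.68 -0.51 -3.42] m [-0.001 -0.137  0.003] w 45.75 tau6 2.169 t 29.1333
go d [ -9.05 -21.66   0.68] w [ 0.05  0.09 -6.85] tcp [527.5 239.5 151.9] a 169.35
```

jog_arm(
  plan=[
    {"dx": -1.5,"dy": -3.6,"dz": 0,"wx": 0,"wy": 0,"wz": -2,"hand": 0.3},
    {"dx": -3,"dy": -7.2,"dz": 0,"wx": 0,"wy": 0,"wz": -4,"hand": 0.3},
    {"dx": -4.5,"dy": -10.8,"dz": 0,"wx": 0,"wy": 0,"wz": -6,"hand": 0.3},
    {"dx": -6,"dy": -14.4,"dz": 0,"wx": 0,"wy": 0,"wz": -6.8,"hand": 0.3},
    {"dx": -7.5,"dy": -18,"dz": 0,"wx": 0,"wy": 0,"wz": -6.8,"hand": 0.3},
    {"dx": -8.7,"dy": -20.6,"dz": 0,"wx": 0,"wy": 0,"wz": -6.8,"hand": 0.3},
    {"dx": -9,"dy": -21.6,"dz": 0,"wx": 0,"wy": 0,"wz": -6.8,"hand": 0.3},
    {"dx": -9,"dy": -21.6,"dz": 0,"wx": 0,"wy": 0,"wz": -6.8,"hand": 0.3},
  ],
)

```text
time_s: 29.8
tcp_pos: [575.1, 9.0, 150.8]
tcp_rot: [0.037, 0.999, -0.0, -0.0]
ft_force: [-0.6, 0.2, -2.5]
gripper_width: 0.499
grasp_force: 30.0
```

```bash
python3 -c "
from h import *
go(576.4,9.9,92,176.2)"; python3 st.py
```

```text
go d [-0.13  0.1   5.88] w [-0.02 -0.   -0.41] tcp [575.1   9.  150.8] a 175.79
[575.1   9.  150.8] a 175.79 f [-0.6   0.21 -2.55] m [ 0.089 -0.062 -0.013] w 45.92 tau6 -0.468 t 29.8
```

jog_arm(
  plan=[
    {"dx": -0.13,"dy": 0.1,"dz": 1.5,"wx": 0,"wy": 0,"wz": -0.4,"hand": 0.3},
    {"dx": -0.13,"dy": 0.1,"dz": 3,"wx": 0,"wy": 0,"wz": -0.4,"hand": 0.3},
    {"dx": -0.13,"dy": 0.1,"dz": 4,"wx": 0,"wy": 0,"wz": -0.4,"hand": 0.3},
    {"dx": -0.13,"dy": 0.1,"dz": 4.4,"wx": 0,"wy": 0,"wz": -0.4,"hand": 0.3},
    {"dx": -0.13,"dy": 0.1,"dz": 4.4,"wx": 0,"wy": 0,"wz": -0.4,"hand": 0.3},
    {"dx": -0.13,"dy": 0.1,"dz": 4.4,"wx": 0,"wy": 0,"wz": -0.4,"hand": 0.3},
  ],
)

```text
time_s: 30.3
tcp_pos: [576.3, 12.8, 106.8]
tcp_rot: [0.031, 1.0, 0.0, -0.0]
ft_force: [0.5, 0.1, -3.5]
gripper_width: 0.499
grasp_force: 30.0
```

```bash
python3 st.py;python3 -c "
from h import *
go(576.4,9.9,92,176.2)"
```

```text
[576.3  12.8 106.8] a 176.41 f [ 0.49  0.09 -3.46] m [ 0.05  -0.183  0.004] w 45.93 tau6 0.008 t 30.3
go d [-0.02 -0.29  1.48] w [ 0.01 -0.01  0.21] tcp [576.3  12.8 106.8] a 176.41
```

jog_arm(
  plan=[
    {"dx": 0,"dy": 0,"dz": 0.3,"wx": 0,"wy": 0,"wz": 0,"hand": 0.3},
    {"dx": 0,"dy": 0,"dz": 0.6,"wx": 0,"wy": 0,"wz": 0,"hand": 0.3},
    {"dx": 0,"dy": 0,"dz": 0.9,"wx": 0,"wy": 0,"wz": 0,"hand": 0.3},
    {"dx": 0,"dy": 0,"dz": 0.9,"wx": 0,"wy": 0,"wz": 0,"hand": 0.3},
  ],
)

```text
time_s: 30.63
tcp_pos: [576.1, 12.2, 97.2]
tcp_rot: [0.032, 0.999, -0.0, -0.0]
ft_force: [-0.1, -0.1, -2.4]
gripper_width: 0.499
grasp_force: 30.0
```

```bash
python3 st.py
```

```text
[576.1  12.2  97.2] a 176.36 f [-0.06 -0.12 -2.38] m [ 0.041 -0.119  0.002] w 45.91 tau6 0.001 t 30.6333
```

jog_arm(
  plan=[
    {"dx": 0,"dy": -0.2,"dz": 0.1,"wx": 0,"wy": 0,"wz": 0,"hand": 0.3},
    {"dx": 0,"dy": -0.2,"dz": 0.3,"wx": 0,"wy": 0,"wz": 0,"hand": 0.3},
    {"dx": 0,"dy": -0.2,"dz": 0.6,"wx": 0,"wy": 0,"wz": 0,"hand": 0.3},
    {"dx": 0,"dy": -0.2,"dz": 0.8,"wx": 0,"wy": 0,"wz": 0,"hand": 0.3},
    {"dx": 0,"dy": -0.2,"dz": 0.8,"wx": 0,"wy": 0,"wz": 0,"hand": 0.3},
  ],
)

```text
time_s: 31.05
tcp_pos: [575.9, 10.1, 89.0]
tcp_rot: [0.032, 0.999, -0.0, -0.0]
ft_force: [0.7, 0.3, -2.5]
gripper_width: 0.493
grasp_force: 30.0
```

```bash
python3 st.py
```

```text
[575.9  10.1  89. ] a 176.37 f [ 0.72  0.31 -2.45] m [ 0.069 -0.119 -0.018] w 45.39 tau6 0.001 t 31.05
```

jog_arm(
  plan=[
    {"dx": 0,"dy": 0,"dz": 0.2,"wx": 0,"wy": 0,"wz": 0,"hand": 0.3},
    {"dx": 0,"dy": 0,"dz": 0.4,"wx": 0,"wy": 0,"wz": 0,"hand": 0.3},
    {"dx": 0,"dy": 0,"dz": 0.4,"wx": 0,"wy": 0,"wz": 0,"hand": 0.3},
  ],
)

```text
time_s: 31.3
tcp_pos: [576.4, 10.0, 86.2]
tcp_rot: [0.032, 0.999, -0.0, 0.0]
ft_force: [-2.7, -1.8, 4.7]
gripper_width: 0.494
grasp_force: 30.0
```

```bash
python3 st.py
```

```text
[576.4  10.   86.2] a 176.36 f [-2.66 -1.75  4.67] m [-0.319  0.54  -0.15 ] w 45.49 tau6 -0.195 t 31.3
```

The cover rests on the clips at 86.2 as expected. Releasing, rising, and shutting the fingers for pressing.

jog_arm(
  plan=[
    {"dx": 0,"dy": 0,"dz": -0.1,"wx": 0,"wy": 0,"wz": 0,"hand": 0.8},
    {"dx": 0,"dy": 0,"dz": -0.1,"wx": 0,"wy": 0,"wz": 0,"hand": 0.8},
    {"dx": 0,"dy": 0,"dz": -0.1,"wx": 0,"wy": 0,"wz": 0,"hand": 0.8},
    {"dx": 0,"dy": 0,"dz": -0.1,"wx": 0,"wy": 0,"wz": 0,"hand": 0.8},
    {"dx": 0,"dy": 0,"dz": -3,"wx": 0,"wy": 0,"wz": 0,"hand": 0.8},
    {"dx": 0,"dy": 0,"dz": -7,"wx": 0,"wy": 0,"wz": 0,"hand": 0.8},
    {"dx": 0,"dy": 0,"dz": -10,"wx": 0,"wy": 0,"wz": 0,"hand": 0},
    {"dx": 0,"dy": 0,"dz": -10,"wx": 0,"wy": 0,"wz": 0,"hand": 0},
  ],
)

```text
time_s: 31.97
tcp_pos: [579.9, 10.3, 191.8]
tcp_rot: [0.032, 0.999, 0.0, 0.005]
ft_force: [1.5, 0.1, -0.2]
gripper_width: 0.678
grasp_force: 0.0
```

jog_arm(
  plan=[
    {"dx": 0,"dy": 0,"dz": 0,"wx": 0,"wy": 0,"wz": 0,"hand": 0},
    {"dx": 0,"dy": 0,"dz": 0,"wx": 0,"wy": 0,"wz": 0,"hand": 0},
    {"dx": 0,"dy": 0,"dz": 0,"wx": 0,"wy": 0,"wz": 0,"hand": 0},
    {"dx": 0,"dy": 0,"dz": 0,"wx": 0,"wy": 0,"wz": 0,"hand": 0},
    {"dx": 0,"dy": 0,"dz": 0,"wx": 0,"wy": 0,"wz": 0,"hand": 0},
    {"dx": 0,"dy": 0,"dz": 0,"wx": 0,"wy": 0,"wz": 0,"hand": 0},
    {"dx": 0,"dy": 0,"dz": 0,"wx": 0,"wy": 0,"wz": 0,"hand": 0},
    {"dx": 0,"dy": 0,"dz": 0,"wx": 0,"wy": 0,"wz": 0,"hand": 0},
  ],
)

```text
time_s: 32.63
tcp_pos: [576.1, 10.2, 185.3]
tcp_rot: [0.032, 0.999, 0.0, -0.0]
ft_force: [-0.8, 0.2, -0.5]
gripper_width: 0.098
grasp_force: 0.0
```

```bash
python3 st.py
cat > press.py <<'E'
from cov import *
def corners(c):
    p=cloud(c);r=np.radians(-3.75);u=np.array([np.cos(r),np.sin(r)]);w=np.array([-u[1],u[0]])
    for n,(a,b) in enumerate(((86,56),(-86,56),(-86,-56),(86,-56)),1):
        xy=np.array([576.4,10.0])+a*u+b*w
        with np.errstate(invalid='ignore'): m=(np.hypot(p[...,0]-xy[0],p[...,1]-xy[1])<9)&(p[...,2]>40)&(p[...,2]<110)
        print(n,xy.round(1),'z',np.round(np.median(p[m][:,2]),2) if m.sum()>5 else None,m.sum())
E
python3 - <<'E'
from press import *
c=cam('wrist');cov(c,576,10,82,107);corners(c)
c=cam('scene');corners(c)
E
```

```text
[576.1  10.2 185.3] a 176.37 f [-0.79  0.23 -0.46] m [ 0.074 -0.136 -0.044] w 8.97 tau6 0.0 t 32.6333
plate [  195    94   166   172 20246] [554.6  11.8] [144.6 161.7] 86.31 z 83.0
dome [ 251  161   54  104 4222] [576.3  10.3] [45.2 93.2] 86.18 z 108.0
1 [665.9  60.3] z None 0
2 [494.2  71.5] z 83.63 341
3 [486.9 -40.3] z 83.63 344
4 [658.6 -51.5] z None 0
1 [665.9  60.3] z 82.15 21
2 [494.2  71.5] z 83.77 18
3 [486.9 -40.3] z 83.29 19
4 [658.6 -51.5] z 82.68 26
```

jog_arm(
  plan=[
    {"dx": 4,"dy": 2.8,"dz": 0,"wx": 0,"wy": 0,"wz": 0,"hand": 0},
    {"dx": 8,"dy": 5.4,"dz": 1,"wx": 0,"wy": 0,"wz": 0,"hand": 0},
    {"dx": 8.5,"dy": 5.6,"dz": 4,"wx": 0,"wy": 0,"wz": 0,"hand": 0},
    {"dx": 8.5,"dy": 5.6,"dz": 7,"wx": 0,"wy": 0,"wz": 0,"hand": 0},
    {"dx": 8.5,"dy": 5.6,"dz": 9,"wx": 0,"wy": 0,"wz": 0,"hand": 0},
    {"dx": 8.5,"dy": 5.6,"dz": 9.5,"wx": 0,"wy": 0,"wz": 0,"hand": 0},
    {"dx": 8.5,"dy": 5.6,"dz": 9.5,"wx": 0,"wy": 0,"wz": 0,"hand": 0},
  ],
)

```text
time_s: 33.32
tcp_pos: [494.1, 71.4, 89.6]
tcp_rot: [0.032, 1.0, -0.0, -0.001]
ft_force: [-0.6, -0.0, 0.3]
gripper_width: 0.006
grasp_force: 0.0
```

```bash
python3 st.py
```

```text
[494.1  71.4  89.6] a 176.38 f [-0.63 -0.04  0.26] m [ 0.054 -0.123 -0.014] w 0.6 tau6 0.002 t 33.3167
```

jog_arm(
  plan=[
    {"dx": 0,"dy": 0,"dz": 0.3,"wx": 0,"wy": 0,"wz": 0,"hand": 0},
    {"dx": 0,"dy": 0,"dz": 0.6,"wx": 0,"wy": 0,"wz": 0,"hand": 0},
    {"dx": 0,"dy": 0,"dz": 0.8,"wx": 0,"wy": 0,"wz": 0,"hand": 0},
    {"dx": 0,"dy": 0,"dz": 0.8,"wx": 0,"wy": 0,"wz": 0,"hand": 0},
  ],
)

```text
time_s: 33.65
tcp_pos: [495.9, 71.5, 83.2]
tcp_rot: [0.032, 0.999, 0.0, 0.001]
ft_force: [1.6, -0.1, 0.6]
gripper_width: 0.005
grasp_force: 0.5
```

```bash
python3 st.py
```

```text
[495.9  71.5  83.2] a 176.35 f [ 1.6  -0.14  0.58] m [ 0.11  -0.265  0.016] w 0.49 tau6 -0.0 t 33.65
```

jog_arm(
  plan=[
    {"dx": 0,"dy": 0,"dz": 0.2,"wx": 0,"wy": 0,"wz": 0,"hand": 0},
    {"dx": 0,"dy": 0,"dz": 0.4,"wx": 0,"wy": 0,"wz": 0,"hand": 0},
    {"dx": 0,"dy": 0,"dz": 0.6,"wx": 0,"wy": 0,"wz": 0,"hand": 0},
    {"dx": 0,"dy": 0,"dz": 0.6,"wx": 0,"wy": 0,"wz": 0,"hand": 0},
  ],
)

```text
time_s: 33.98
tcp_pos: [495.0, 71.4, 76.6]
tcp_rot: [0.032, 0.999, -0.0, 0.0]
ft_force: [0.8, -0.5, 0.1]
gripper_width: 0.004
grasp_force: 0.0
```

```bash
python3 st.py
```

```text
[495.   71.4  76.6] a 176.37 f [ 0.8  -0.51  0.06] m [ 0.004 -0.101  0.046] w 0.34 tau6 0.0 t 33.9833
```

jog_arm(
  plan=[
    {"dx": 0,"dy": 0,"dz": 0.15,"wx": 0,"wy": 0,"wz": 0,"hand": 0},
    {"dx": 0,"dy": 0,"dz": 0.3,"wx": 0,"wy": 0,"wz": 0,"hand": 0},
    {"dx": 0,"dy": 0,"dz": 0.4,"wx": 0,"wy": 0,"wz": 0,"hand": 0},
    {"dx": 0,"dy": 0,"dz": 0.4,"wx": 0,"wy": 0,"wz": 0,"hand": 0},
  ],
)

```text
time_s: 34.32
tcp_pos: [495.3, 71.4, 73.9]
tcp_rot: [0.032, 0.999, -0.0, 0.0]
ft_force: [-5.6, 0.2, 21.6]
gripper_width: 0.004
grasp_force: 10.5
```

```bash
python3 st.py
```

```text
[495.3  71.4  73.9] a 176.37 f [-5.63  0.23 21.62] m [-0.169  0.921 -0.059] w 0.33 tau6 -0.029 t 34.3167
```

Corner 2 snapped: home at 73.9. Next is corner 3.

jog_arm(
  plan=[
    {"dx": 0,"dy": 0,"dz": -1.5,"wx": 0,"wy": 0,"wz": 0,"hand": 0},
    {"dx": 0.1,"dy": -2.5,"dz": -3,"wx": 0,"wy": 0,"wz": 0,"hand": 0},
    {"dx": 0.1,"dy": -6,"dz": -3,"wx": 0,"wy": 0,"wz": 0,"hand": 0},
    {"dx": 0.1,"dy": -9.5,"dz": -3,"wx": 0,"wy": 0,"wz": 0,"hand": 0},
    {"dx": 0.1,"dy": -11.2,"dz": -3,"wx": 0,"wy": 0,"wz": 0,"hand": 0},
    {"dx": 0.1,"dy": -11.2,"dz": -2,"wx": 0,"wy": 0,"wz": 0,"hand": 0},
    {"dx": 0.1,"dy": -11.2,"dz": -1.2,"wx": 0,"wy": 0,"wz": 0,"hand": 0},
    {"dx": 0.1,"dy": -11.2,"dz": -0.9,"wx": 0,"wy": 0,"wz": 0,"hand": 0},
  ],
)

```text
time_s: 34.98
tcp_pos: [486.0, -39.9, 80.1]
tcp_rot: [0.032, 0.999, -0.0, -0.001]
ft_force: [-2.8, -5.4, 8.4]
gripper_width: -0.0
grasp_force: 4.2
```

jog_arm(
  plan=[
    {"dx": 0,"dy": 0,"dz": 0.2,"wx": 0,"wy": 0,"wz": 0,"hand": 0},
    {"dx": 0,"dy": 0,"dz": 0.4,"wx": 0,"wy": 0,"wz": 0,"hand": 0},
    {"dx": 0,"dy": 0,"dz": 0.6,"wx": 0,"wy": 0,"wz": 0,"hand": 0},
    {"dx": 0,"dy": 0,"dz": 0.75,"wx": 0,"wy": 0,"wz": 0,"hand": 0},
    {"dx": 0,"dy": 0,"dz": 0.85,"wx": 0,"wy": 0,"wz": 0,"hand": 0},
    {"dx": 0,"dy": 0,"dz": 0.85,"wx": 0,"wy": 0,"wz": 0,"hand": 0},
  ],
)

```text
time_s: 35.48
tcp_pos: [486.7, -39.3, 73.9]
tcp_rot: [0.031, 1.0, 0.0, -0.0]
ft_force: [-7.0, 0.9, 21.5]
gripper_width: 0.002
grasp_force: 10.6
```

```bash
python3 st.py
```

```text
[486.7 -39.3  73.9] a 176.43 f [-7.02  0.91 21.53] m [ 0.141  1.02  -0.041] w 0.21 tau6 -0.002 t 35.4833
```

jog_arm(
  plan=[
    {"dx": 0,"dy": 0,"dz": -2,"wx": 0,"wy": 0,"wz": 0,"hand": 0},
    {"dx": -3,"dy": 0,"dz": -4,"wx": 0,"wy": 0,"wz": 0,"hand": 0},
    {"dx": -7,"dy": 0,"dz": -4,"wx": 0,"wy": 0,"wz": 0,"hand": 0},
    {"dx": -11,"dy": 0,"dz": -4,"wx": 0,"wy": 0,"wz": 0,"hand": 0},
    {"dx": -15,"dy": 0,"dz": -4,"wx": 0,"wy": 0,"wz": 0,"hand": 0},
    {"dx": -17.2,"dy": -0.1,"dz": -4,"wx": 0,"wy": 0,"wz": 0,"hand": 0},
    {"dx": -17.2,"dy": -0.1,"dz": -3,"wx": 0,"wy": 0,"wz": 0,"hand": 0},
    {"dx": -17.2,"dy": -0.1,"dz": -1.6,"wx": 0,"wy": 0,"wz": 0,"hand": 0},
  ],
)

```text
time_s: 36.15
tcp_pos: [659.7, -51.2, 88.5]
tcp_rot: [0.031, 1.0, 0.0, 0.001]
ft_force: [-0.9, -0.0, 0.1]
gripper_width: 0.004
grasp_force: 0.0
```

jog_arm(
  plan=[
    {"dx": 0,"dy": 0,"dz": 0.3,"wx": 0,"wy": 0,"wz": 0,"hand": 0},
    {"dx": 0,"dy": 0,"dz": 0.6,"wx": 0,"wy": 0,"wz": 0,"hand": 0},
    {"dx": 0,"dy": 0,"dz": 0.9,"wx": 0,"wy": 0,"wz": 0,"hand": 0},
    {"dx": 0,"dy": 0,"dz": 1.2,"wx": 0,"wy": 0,"wz": 0,"hand": 0},
    {"dx": 0,"dy": 0,"dz": 1.4,"wx": 0,"wy": 0,"wz": 0,"hand": 0},
    {"dx": 0,"dy": 0,"dz": 1.5,"wx": 0,"wy": 0,"wz": 0,"hand": 0},
    {"dx": 0,"dy": 0,"dz": 1.5,"wx": 0,"wy": 0,"wz": 0,"hand": 0},
  ],
)

```text
time_s: 36.73
tcp_pos: [657.1, -51.9, 73.6]
tcp_rot: [0.032, 0.999, 0.0, -0.001]
ft_force: [0.0, 0.1, 1.2]
gripper_width: 0.002
grasp_force: 0.0
```

```bash
python3 st.py
```

```text
[657.1 -51.9  73.6] a 176.37 f [0.02 0.1  1.18] m [ 0.1   -0.129  0.019] w 0.21 tau6 0.001 t 36.7333
```

jog_arm(
  plan=[
    {"dx": 0,"dy": 0,"dz": 0.1,"wx": 0,"wy": 0,"wz": 0,"hand": 0},
    {"dx": 0,"dy": 0,"dz": 0.15,"wx": 0,"wy": 0,"wz": 0,"hand": 0},
    {"dx": 0,"dy": 0,"dz": 0.15,"wx": 0,"wy": 0,"wz": 0,"hand": 0},
  ],
)

```text
time_s: 36.98
tcp_pos: [657.5, -51.9, 73.4]
tcp_rot: [0.032, 0.999, 0.0, -0.001]
ft_force: [-5.5, 0.6, 11.5]
gripper_width: 0.002
grasp_force: 5.5
```

```bash
python3 st.py
```

```text
[657.5 -51.9  73.4] a 176.37 f [-5.46  0.55 11.53] m [0.215 0.856 0.059] w 0.2 tau6 0.002 t 36.9833
```

jog_arm(
  plan=[
    {"dx": 0,"dy": 0,"dz": -1.5,"wx": 0,"wy": 0,"wz": 0,"hand": 0},
    {"dx": -0.1,"dy": 2.5,"dz": -4,"wx": 0,"wy": 0,"wz": 0,"hand": 0},
    {"dx": -0.1,"dy": 6,"dz": -4,"wx": 0,"wy": 0,"wz": 0,"hand": 0},
    {"dx": -0.1,"dy": 9.5,"dz": -4,"wx": 0,"wy": 0,"wz": 0,"hand": 0},
    {"dx": -0.1,"dy": 11.2,"dz": -4,"wx": 0,"wy": 0,"wz": 0,"hand": 0},
    {"dx": -0.1,"dy": 11.2,"dz": -3,"wx": 0,"wy": 0,"wz": 0,"hand": 0},
    {"dx": -0.1,"dy": 11.2,"dz": -2,"wx": 0,"wy": 0,"wz": 0,"hand": 0},
    {"dx": -0.1,"dy": 11.2,"dz": -1.2,"wx": 0,"wy": 0,"wz": 0,"hand": 0},
  ],
)

```text
time_s: 37.65
tcp_pos: [665.6, 58.8, 82.9]
tcp_rot: [0.032, 1.0, -0.0, -0.001]
ft_force: [0.1, -0.6, -0.2]
gripper_width: 0.004
grasp_force: 0.0
```

jog_arm(
  plan=[
    {"dx": 0,"dy": 0,"dz": 0.3,"wx": 0,"wy": 0,"wz": 0,"hand": 0},
    {"dx": 0,"dy": 0,"dz": 0.5,"wx": 0,"wy": 0,"wz": 0,"hand": 0},
    {"dx": 0,"dy": 0,"dz": 0.7,"wx": 0,"wy": 0,"wz": 0,"hand": 0},
    {"dx": 0,"dy": 0,"dz": 0.9,"wx": 0,"wy": 0,"wz": 0,"hand": 0},
    {"dx": 0,"dy": 0,"dz": 1.1,"wx": 0,"wy": 0,"wz": 0,"hand": 0},
    {"dx": 0,"dy": 0,"dz": 1.2,"wx": 0,"wy": 0,"wz": 0,"hand": 0},
    {"dx": 0,"dy": 0,"dz": 1.2,"wx": 0,"wy": 0,"wz": 0,"hand": 0},
  ],
)

```text
time_s: 38.23
tcp_pos: [666.8, 59.1, 73.4]
tcp_rot: [0.032, 0.999, -0.0, 0.0]
ft_force: [-1.9, -1.6, 5.7]
gripper_width: 0.005
grasp_force: 2.7
```

```bash
python3 st.py
```

```text
[666.8  59.1  73.4] a 176.36 f [-1.86 -1.57  5.72] m [-0.224  0.244 -0.012] w 0.45 tau6 -0.005 t 38.2333
```

Press 1.5 mm more for firm bearing, then rise and back off to check flushness.

jog_arm(
  plan=[
    {"dx": 0,"dy": 0,"dz": 0.1,"wx": 0,"wy": 0,"wz": 0,"hand": 0},
    {"dx": 0,"dy": 0,"dz": 0.15,"wx": 0,"wy": 0,"wz": 0,"hand": 0},
    {"dx": 0,"dy": 0,"dz": 0.15,"wx": 0,"wy": 0,"wz": 0,"hand": 0},
  ],
)

```text
time_s: 38.48
tcp_pos: [666.9, 59.1, 73.3]
tcp_rot: [0.032, 0.999, -0.0, 0.0]
ft_force: [-6.0, -2.0, 15.9]
gripper_width: 0.005
grasp_force: 8.3
```

jog_arm(
  plan=[
    {"dx": 0,"dy": 0,"dz": -2,"wx": 0,"wy": 0,"wz": 0,"hand": 0},
    {"dx": 0,"dy": 0,"dz": -6,"wx": 0,"wy": 0,"wz": 0,"hand": 0},
    {"dx": 3,"dy": -2,"dz": -10,"wx": 0,"wy": 0,"wz": 0,"hand": 0},
    {"dx": 7,"dy": -4,"dz": -14,"wx": 0,"wy": 0,"wz": 0,"hand": 0},
    {"dx": 9,"dy": -6,"dz": -18,"wx": 0,"wy": 0,"wz": 0,"hand": 0},
    {"dx": 9,"dy": -6,"dz": -22,"wx": 0,"wy": 0,"wz": 0,"hand": 0},
    {"dx": 9,"dy": -6,"dz": -24,"wx": 0,"wy": 0,"wz": 0,"hand": 0},
    {"dx": 9,"dy": -6,"dz": -24,"wx": 0,"wy": 0,"wz": 0,"hand": 0},
  ],
)

```text
time_s: 39.15
tcp_pos: [574.4, 4.5, 318.7]
tcp_rot: [0.032, 0.999, 0.0, 0.005]
ft_force: [1.7, 0.0, 1.1]
gripper_width: 0.006
grasp_force: 0.0
```

```bash
python3 st.py
python3 - <<'E'
from press import *
c=cam('wrist');cov(c,576,10,73,98);corners(c)
c=cam('scene');corners(c);save(c,'s13.png',sc=1.4)
E
```

```text
[574.4   4.5 318.7] a 176.32 f [1.65 0.05 1.1 ] m [ 0.06  -0.201  0.041] w 0.54 tau6 -0.093 t 39.15
plate [  229   106   108   145 11445] [574.6  10.8] [144.3 207.6] 85.96 z 73.0
dome [ 265  149   35   70 2353] [573.6  10.8] [45.5 94.2] 85.97 z 98.1
1 [665.9  60.3] z 73.29 104
2 [494.2  71.5] z 73.46 139
3 [486.9 -40.3] z 73.3 140
4 [658.6 -51.5] z 73.2 103
1 [665.9  60.3] z 73.01 24
2 [494.2  71.5] z 73.2 16
3 [486.9 -40.3] z 73.26 19
4 [658.6 -51.5] z 73.08 24
```

View pics/s13.png

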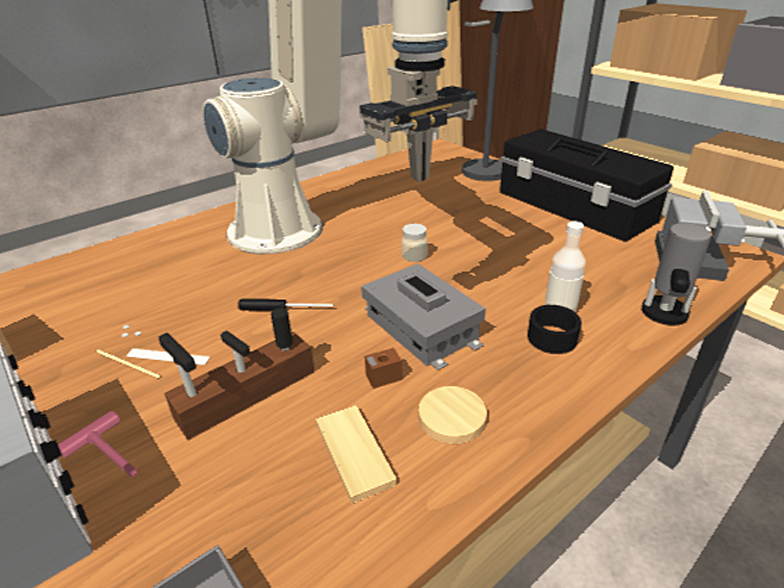

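The scene picture shows the cover flush on the box (425,310), with all four corners at z≈73.2. The key is in the stand (180,360), and the bystanders are where they were. The unlisted pink T at (95,440) has gone from propped up to lying flat. It was already down at 2 s, and I didn't touch it.

```bash
python3 -c "
from plant import job_done
print(job_done())"
```

```text
the job is handed in; nothing more can be done
None
```

The job is handed in: both fitted clamps' screws are turned to their stops, the key is back fully down in its hole, and the cover sits flush with all four clips snapped; turning tipped the +x clamp block about 8°, and it was level again when checked before the cover went on.

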